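Clear the bin lid, check its catch and hold it open

TASK

Take the white mug off the lid of the wooden storage bin and hang it by its handle on the peg of the stand, then let go of it. Next tug the bin's lid upward by its bar to learn whether the hidden catch holds it: if it is caught, push the black release slide fully away from the front of the bin to free it and let it spring back; if the lid comes up freely, leave the slide alone, and never force a caught lid. Finally raise the lid by its bar to about 45 degrees or a little more and finish while still holding it open there, with the mug hanging at rest and the other things left where they are.

Things in the scene. Friction and masses are not known exactly. Their poses are not given: they have to be found in the camera images.
- mug_mid (a point): centre of the white mug (half-way up): straight round body of 60 mm diameter, 85 mm high, open at the top, 0.18 kg. Its z axis is the mug's axis (up as it stands), its +y axis points to the side where the handle is. It stands on the bin's lid behind the bar.
- mug_loop (a point): middle of the opening of the mug's handle, on the mug's +y side, 43.5 mm from the mug's axis and 44 mm above its underside. The opening measures 27 mm (along mug y, out from the wall) by 41 mm (along mug z) and is passed through along mug x; the handle is a round bar of 10 mm, its outside 67 mm from the mug's axis.
- stand: dark wooden mug stand, fixed to the worktop: round base of 120 mm, upright post of 18 mm diameter, 231 mm high with its ball top; origin at the centre of its underside. One peg sticks out of the post along the stand's -x axis.
- peg (a point): point on the axis of the stand's peg, 50 mm out from the post's axis and 184.5 mm above the worktop; axes as the stand's. The peg is a straight flat bar, 14 mm wide (stand y) and 9 mm thick, that leaves the post along the stand's -x axis and rises outward by 0.19 m per m; its free end, a round nose 15 mm thick, is 45 mm farther out than this point (along stand -x) and 9 mm higher. The mug swings for about 3 s after it is let go.
- bin: light wooden storage bin, fixed, 220 mm deep (its x), 270 mm wide (its y), 112 mm high with the lid; origin at the centre of its underside, -x is its front (towards the robot). The lid covers the left part (y from -68 to +135 mm); the right part is a fixed deck, top flush with the lid's, with the release slide.
- lid (a joint): angle of the bin's lid in rad: 0 shut, up to 1.35. It turns about its far edge; its front rises. The lid with its bar (0.3 kg) falls shut when let go. If the hidden catch holds it, it still lifts by about 0.05 rad (10 mm at the bar) and then stops dead; otherwise it lifts on with about 2 N at the bar.
- lid_bar (a point): middle of the lid's brass bar: a round bar of 12 mm diameter, 100 mm long along the bin's y, on two end posts; its axis is 35 mm above the lid's top face and 25 mm behind the lid's front edge. The axes are the lid's and turn with it; the bar may turn between the fingers.
- lid_hinge (a point): point on the lid's hinge axis, which runs along the bin's y at the bin's far edge, 100 mm above the worktop. The bar's axis is 195 mm in front of and 47 mm above it when the lid is shut.
- slide (a joint): travel of the release slide in m: 0 at rest, 0.030 fully pushed along the bin's +x (away from the front). A spring of 1 to 2.5 N brings it back when let go. It rests at 0 whether or not the lid is caught. Pushed past 0.028 it tips the catch free for good.
- slide_top (a point): centre of the top of the release slide's black knob, 16 mm along the bin's x, 22 mm along y; it stands 27 mm above the deck.
Mind the look-alikes: they are no part of the job. Leave any turquoise look-alike of the stand alone.

How it is judged:
On the way, in this order (a step that is already met when the one before it is completed fails the run):
1. the mug hangs by its handle on the peg, let go (x of mug_loop in the frame of peg between -0.04 and 0.035 m and y of mug_loop in the frame of peg between -0.025 and 0.025 m and z of mug_loop in the frame of peg between -0.035 and 0.008 m and contact force between mug and stand above 0.5 N and contact force between mug and the fingers below 0.05 N and value of joint lid below 0.01 rad), for 0.3 s.
2. the lid has been tugged up against its play (or comes free) before the slide was touched (value of joint lid above 0.02 rad and value of joint slide below 0.004 m and (value of joint catch below -0.3 rad or (value of joint catch above 0.3 rad and distance of catch_nose from where it was at the start of the episode below 0.012 m))), for 0.1 s.
3. the lid is lifted clear of the catch (value of joint each of lid, catch above 0.3 rad), for 0.2 s.
At the end, for the whole second after the job is handed in: the lid stands 39 to 72 degrees open and still, carried by the fingers on it (over 0.5 N); the slide is back within 5 mm of rest; the mug hangs still by its handle on the peg (loop within 25 mm sideways, 40 mm along the peg), touched by no finger (value of joint lid between 0.68 and 1.25 rad and velocity of joint lid between -0.08 and 0.08 rad/s and contact force between the fingers and lid above 0.5 N and value of joint slide below 0.005 m and x of mug_loop in the frame of peg between -0.04 and 0.035 m and y of mug_loop in the frame of peg between -0.025 and 0.025 m and z of mug_loop in the frame of peg between -0.035 and 0.008 m and contact force between mug and stand above 0.5 N and contact force between mug and the fingers below 0.05 N and linear speed of mug below 0.06 m/s); the arm keeps its last pose, push and grip.
It fails at once if the slide is pushed although the lid was not caught (value of joint slide above 0.01 m and value of joint catch above 0.3 rad and distance of catch_nose from where it was at the start of the episode below 0.012 m).
It fails at once if the lid is forced past the engaged catch (value of joint lid above 0.12 rad and value of joint catch below -0.1 rad).
It fails at once if a bystander is disturbed (moved over 30 mm) (distance of any of timer, espresso_1, garlic, lemon_0, spice_0, jar_left from where it was at the start of the episode above 0.03 m).
It also fails if it takes over 72 s, if anything falls off the work surface, if the arm or the gripper's body presses on something with over 40 N, if the wrist force passes 120 N, or if a joint passes its speed limit or range.

ROBOT

A 6-joint arm with a two-finger parallel gripper is mounted at the origin on a cart in front of the work surface, level with it; the furniture and walls round the work are solid. World frame = base frame: x ahead of the robot, y to its left, z up, the work surface at z = 0. Lengths are in m, angles in rad, forces in N, time in s.
With the tool pointing down it reaches from about 0.375 to 0.9 m from the base axis. Payload 3.1 kg.
Tool frame: the origin (TCP) lies midway between the tips of the shut fingers; the grasp point (between the pads) lies robot.tcp_to_grasp behind it (robot.tcp_to_grasp is the distance from the TCP to the grasp point, in m); z points along the fingers, y is the direction in which the jaws open and shut (so a half turn about z gives the same grasp; the last joint's range is limited). The gripper opens to 87 mm and grips with 3 to 60 N. Pads are 19 mm wide; open, the fingers measure 117 mm over their backs; the gripper's body (75 mm by 190 mm) begins 51 mm behind the grasp point.
Start: joints at [1.151, 0.527, 1.433, -0, 1.181, -0.178], TCP at [0.15, 0.607, 0.223] pointing down, gripper open.
Joint ranges: [-3.08, 3.08], [-0.75, 2.2], [0.22, 2.44], [-1.43, 4.57], [0, 2.65], [-2.85, 2.85]. Speed limits (rad/s): [2.79, 2.79, 3.14, 3.14, 3.14, 3.14].

INTERFACE

Orientations are given as a unit quaternion [x, y, z, w].
In Python, from rig import robot, cams, nets gives the robot as it stands. The module is installed in compiled form; this text tells all that it offers.
- The arm moves only by the tool play_rows, never from a script. Its argument "commands" is a list of rows, each an object of numbers: "x", "y", "z": the shift along the tool's x, y, z in mm; "spin": the turn about the tool's z in rad. In form: [{"x": .., "y": .., "z": .., "spin": ..}, ...]. A call has 1 to 8 rows; each row shifts and turns the pose as measured when the row begins, along the tool's axes as they then stand; what a row does not reach is not made up. A row lasts 1/10 s, in which the tool goes at most 50 mm and 8.59 degrees, less where a joint would pass 70% of its speed; a pose out of reach is approached as far as the arm can. A call is refused whole if a number of a shift passes 50 or a number of a turn 0.15, either way. A call with a gripper value outside its range is refused whole. "grip" is the opening, from 0 (shut) to 1 (fully open), set as the call begins (left out, the last holds). The fingers move at their own pace and stop on an object; "newtons" is the grip in N (left out, the last holds). Time passes only in rows, so rows that do not move let the fingers close. It gives the time, the measured TCP pose, the force and the opening at its end, in the units of the state.
- robot.get_obs(): the state, without advancing time (a new reading comes with each control period).
- cams.camera(name): name is "scene" or "top"; returns a dict with "img" (420x560x3 uint8, red, green, blue), "fx", "fy", "cx", "cy" (pixels), "k1" (the pictures are not rectified: a ray, as slopes to the right and down, at radius r is drawn at 1 + k1 r^2 times it, then the intrinsics apply), "world_to_cam" (4x4, takes a point from world to camera coordinates). Camera axes: x right, y up, looking along -z (the intrinsics and any distortion apply to the point x, -y, -z); pixel columns grow to the right and rows downward; lengths in m; the calibration is good to about 2 mm. A picture is of the moment at which its call begins. There is no depth.
- robot.hand_in(): hands the job in, once; it reports no verdict.
Trained networks look in a picture, given as the dict that the camera call returned (one of the last four; its "shot" number tells which), for a name from the list of things; names that differ only in an ending like _2 or _b are one class to them, and where a whole thing is asked for, a point or a joint stands for the part that bears it (a point fixed in the world has none). Each returns a list of dicts, best first, with "conf" (0 to 1); they miss things now and then, are a little off and sometimes report something else, mostly with a low value. They report only what shows in the picture. A call takes as long as a camera call. They do not tell look-alikes from the thing itself.
- nets.outline_of(picture, name): "region" (420x560 bool, what is visible of it) and "pixel" ([column, row] in pixels, amid what is visible of it).
The state is a dict: "time": time; "q": joint angles; "joint_velocities": joint speeds; "joint_torque": joint torques, N m; "position": TCP position; "tool_rot": TCP orientation; "ft_force": force on the tool from outside, world axes, zero at the start; "moment": the same for the moment, N m; "grip_width": finger opening in m.
Only numpy, scipy, OpenCV 4.12 (cv2) and the standard library are available. Lean on these libraries where they do the work, as an engineer would, in place of code of your own. Each camera call takes 0.05 s, during which the arm holds its last target.

## Working session

There is one attempt and no reset: what is moved stays moved. The work goes in short steps, Python scripts to look and compute and a tool call to move; the robot and the scene stay as the last step left them, time stands still between calls to the robot, and variables do not carry over. Pictures are saved under pics/ and viewed, and the job is handed in when it is done.

Besides the shell and the picture viewer there is one more tool, called after "Request:" as a command line: name --argument value ..., lists and objects as JSON in quotes. play_rows: Moves the arm, as the interface text tells. Its arguments: {"type":"object","properties":{"commands":{"type":"array"},"grip":{"type":"number"},"newtons":{"type":"number"}},"required":["commands"]}

```bash
ls; mkdir -p pics; cat > h.py <<'E'
from rig import robot, cams, nets
import numpy as np, cv2
from scipy.spatial.transform import Rotation as R
def project(c,P):
    P=np.atleast_2d(P); M=np.array(c["world_to_cam"]); p=P@M[:3,:3].T+M[:3,3]
    u=p[:,0]/-p[:,2]; v=-p[:,1]/-p[:,2]; s=1+c["k1"]*(u*u+v*v)
    return np.c_[c["fx"]*u*s+c["cx"], c["fy"]*v*s+c["cy"]]
def ray(c,px):
    x=(px[0]-c["cx"])/c["fx"]; y=(px[1]-c["cy"])/c["fy"]; u,v=x,y
    for _ in range(30):
        s=1+c["k1"]*(u*u+v*v); u,v=x/s,y/s
    M=np.array(c["world_to_cam"]); d=M[:3,:3].T@np.array([u,-v,-1]); o=-M[:3,:3].T@M[:3,3]
    return o,d/np.linalg.norm(d)
def at_z(c,px,z):
    o,d=ray(c,px); return o+d*(z-o[2])/d[2]
def tri(cs,pxs):
    A=np.zeros((3,3));b=np.zeros(3)
    for c,p in zip(cs,pxs):
        o,d=ray(c,p);Q=np.eye(3)-np.outer(d,d);A+=Q;b+=Q@o
    return np.linalg.solve(A,b)
def save(img,n): cv2.imwrite("pics/"+n,cv2.cvtColor(img,cv2.COLOR_RGB2BGR))
def crop(img,x0,y0,x1,y1,f,n): save(cv2.resize(img[y0:y1,x0:x1],None,fx=f,fy=f,interpolation=cv2.INTER_CUBIC),n)
E
python3 - <<'E'
from h import *
print(robot.get_obs(), robot.tcp_to_grasp)
import pickle
cs={n:cams.camera(n) for n in("scene","top")}
pickle.dump(cs,open("c0.pkl","wb"))
for n,c in cs.items():
    save(c["img"],n+"0.png"); print(n,c["fx"],c["cx"],c["k1"],np.round(c["world_to_cam"],3).tolist())
    for t in("mug_mid","stand","bin","lid_bar","slide_top","lid"):
        try:
            for o in nets.outline_of(c,t)[:3]: print(n,t,round(o["conf"],2),np.round(o["pixel"],1),o["region"].sum())
        except Exception as e: print(t,e)
E
```

```text
pics
{'time': 0.0, 'q': array([ 1.15049706e+00,  5.28467835e-01,  1.43394002e+00, -5.06667755e-06,
        1.18138173e+00, -1.78514514e-01]), 'joint_velocities': array([-3.87685685e-04, -8.57680870e-04,  1.63145640e-03, -1.50172761e-03,
        1.36596352e-03, -5.97673072e-05]), 'joint_torque': array([ 9.73414426e-04, -4.40043175e+01, -1.76593816e+01,  6.34613307e-02,
        5.81411412e-02, -1.73778681e-04]), 'position': array([0.1493178 , 0.60612832, 0.22155862]), 'tool_rot': array([ 1.20597086e-01,  9.92700930e-01, -1.05028686e-03, -3.21757691e-04]), 'ft_force': array([ 0.22471887, -0.28232642,  0.85221111]), 'moment': array([-0.01113761, -0.02530998,  0.00798169]), 'grip_width': 0.08675267405924694} 0.0187
scene 409.09961503410267 279.4098455819493 -0.027884473049090554 [[-0.463, -0.886, 0.006, 0.115], [0.649, -0.334, 0.684, -0.437], [-0.604, 0.32, 0.73, -0.79], [0.0, 0.0, 0.0, 1.0]]
scene mug_mid 0.93 [152.6 227. ] 1221
scene stand 0.79 [422.1 237.8] 1947
scene stand 0.66 [334.7 197.9] 1453
scene stand 0.18 [152.4 227.3] 1243
scene bin 0.81 [177.7 257.8] 10575
scene lid_bar 0.76 [161.9 255.1] 5465
scene lid_bar 0.35 [336.5 200.6] 1351
scene slide_top 0.66 [216.7 243.4] 139
scene slide_top 0.63 [334.8 195.8] 1365
scene lid 0.74 [164.  254.6] 5483
top 397.4319527932188 281.5880375020997 0.02564691901067164 [[-0.013, -1.0, -0.008, -0.116], [0.99, -0.014, 0.143, -0.462], [-0.143, -0.006, 0.99, -1.08], [0.0, 0.0, 0.0, 1.0]]
top stand 0.7 [345.  194.4] 1527
top stand 0.56 [397.  272.9] 1778
top bin 0.74 [184.9 191.4] 8405
top lid_bar 0.82 [167.5 189.9] 5723
top slide_top 0.68 [212.5 208.6] 91
top lid 0.57 [165.5 188.9] 5783
```

View pics/scene0.png

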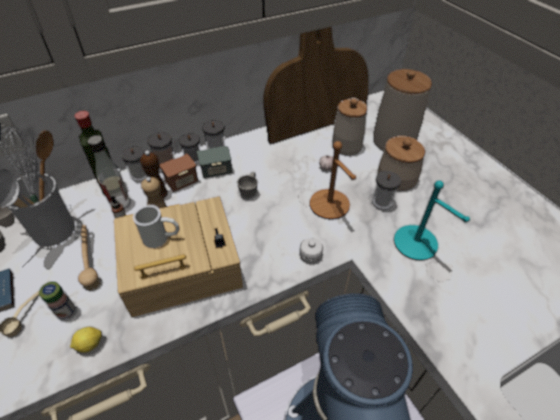

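View pics/top0.png

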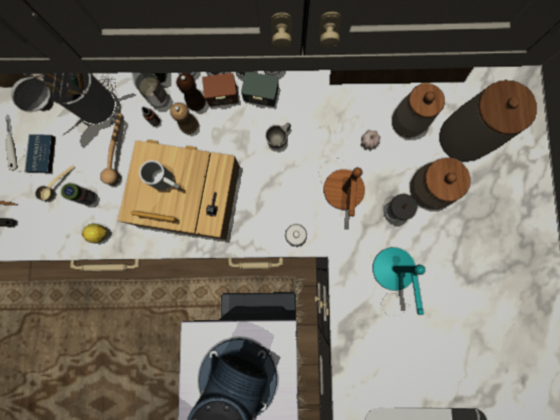

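```bash
python3 - <<'E'
from h import *
import pickle
cs=pickle.load(open("c0.pkl","rb"))
crop(cs["scene"]["img"],90,170,290,320,4,"s_bin.png")
crop(cs["scene"]["img"],280,120,480,270,4,"s_st.png")
crop(cs["top"]["img"],90,130,260,258,4.6,"t_bin.png")
crop(cs["top"]["img"],290,150,450,270+20,4,"t_st.png")
E
```

```text
(no output)
```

View pics/s_bin.png

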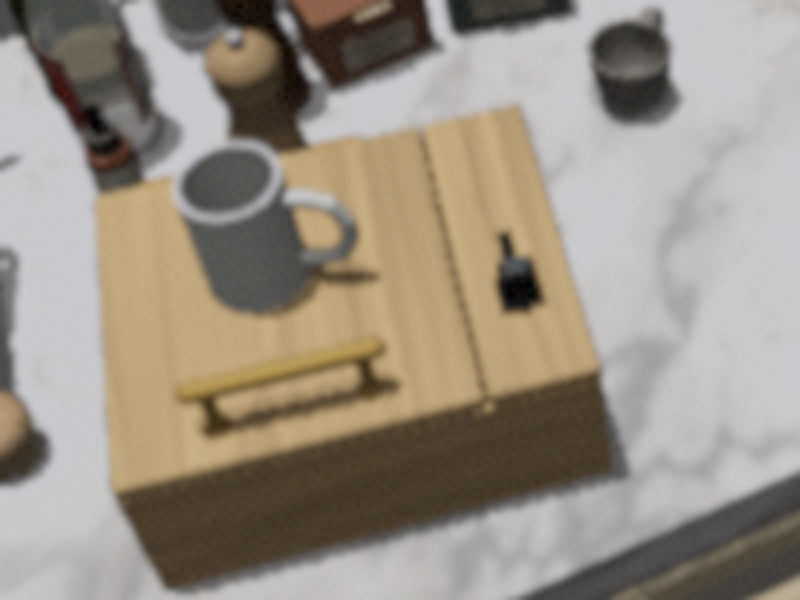

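View pics/s_st.png

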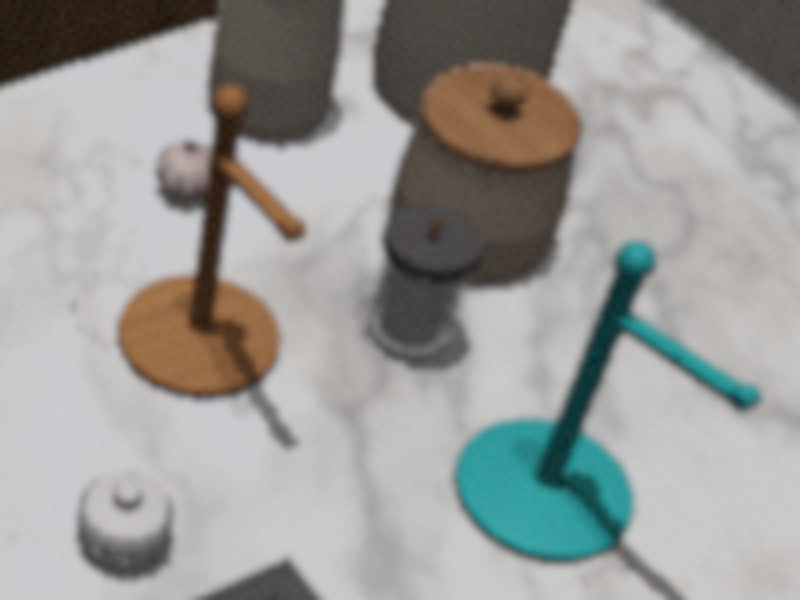

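View pics/t_bin.png

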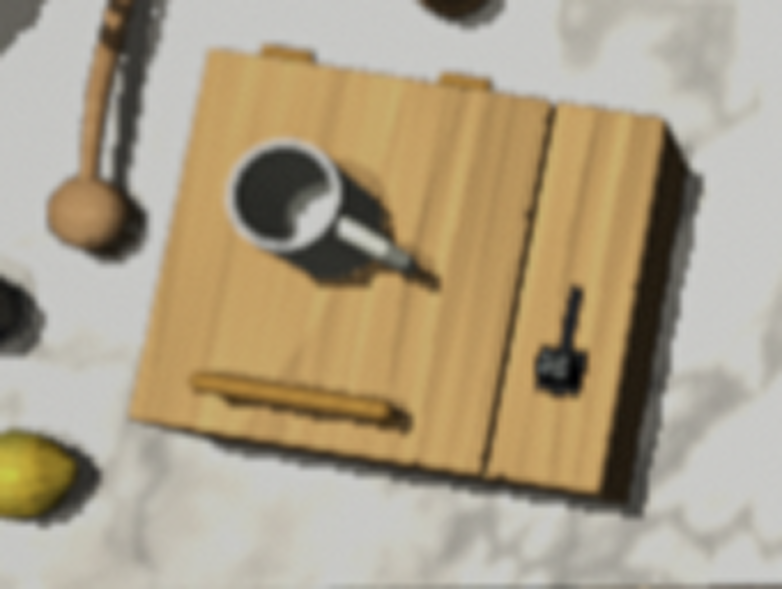

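View pics/t_st.png

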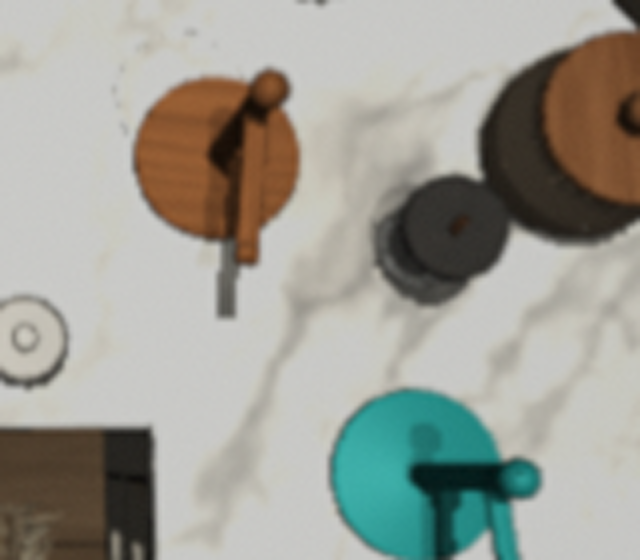

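```bash
cat > fit.py <<'E'
from h import *
import pickle
from scipy.optimize import least_squares
cs=pickle.load(open("c0.pkl","rb")); S,T=cs["scene"],cs["top"]
sp=lambda a,o,f:[o[0]+a[0]/f,o[1]+a[1]/f]
sb=lambda *a:sp(a,(90,170),4); tb=lambda *a:sp(a,(90,130),4.6)
ss=lambda *a:sp(a,(280,120),4); ts=lambda *a:sp(a,(290,150),4)
def rot(yaw): c,s=np.cos(yaw),np.sin(yaw); return np.array([[c,-s,0],[s,c,0],[0,0,1]])
def fit(obs,x0):
    def f(p,full=False):
        r=[]
        for c,px,l in obs: r.append(project(c,rot(p[2])@np.array(l)+[p[0],p[1],0])[0]-px)
        return np.ravel(r)
    s=least_squares(f,x0,loss="soft_l1"); print(np.round(s.x,4),"res",np.round(f(s.x).reshape(-1,2),1).tolist()); return s.x
if __name__=="__main__":
    B=[(-.11,.135,.112),(-.11,-.135,.112),(.11,-.135,.112),(.11,.135,.112)]
    obs=[(S,sb(*p),l) for p,l in zip([(118,492),(598,375),(520,107),(97,197)],B)]
    obs+=[(T,tb(*p),l) for p,l in zip([(132,415),(603,492),(660,118),(210,48)],B)]
    g=at_z(T,tb(400,270),.112); print(g)
    b=fit(obs,[g[0],g[1],-.2])
    # stand
    obs=[(T,ts(217,158),(0,0,.006)),(T,ts(268,90),(0,0,.222)),(T,ts(247,257),(-.093,0,.1935)),
         (S,ss(200,335),(0,0,.006)),(S,ss(230,102),(0,0,.222)),(S,ss(291,227),(-.093,0,.1935))]
    g=at_z(T,ts(217,158),.0)
    st=fit(obs,[g[0],g[1],0])
    print("ball",tri([T,S],[ts(268,90),ss(230,102)]),"tip",tri([T,S],[ts(247,257),ss(291,227)]))
    obs=[(T,tb(285,197),(0,0,.197)),(S,sb(228,180),(0,0,.197)),(T,tb(405,262),(0,.062,.156)),(S,sb(350,230),(0,.064,.156))]
    g=at_z(T,tb(285,197),.197)
    m=fit(obs,[g[0],g[1],-2])
    bar=rot(b[2])@[-.085,.0335,.147]+[b[0],b[1],0]
    # bar ends
    for e in(-.05,.05):
        w=rot(b[2])@[-.085,.0335+e,.147]+[b[0],b[1],0]
        print(e,(project(T,w)[0]-[90,130])*4.6,(project(S,w)[0]-[90,170])*4)
    print("bar",bar,"hinge",rot(b[2])@[.11,.03,.1]+[b[0],b[1],0])
    loop=rot(m[2])@[0,.0435,.156]+[m[0],m[1],0];print("loop",loop)
    print("peg",rot(st[2])@[-.05,0,.1845]+[st[0],st[1],0],"slide z top",.112+.027, tri([T,S],[tb(553,362),sb(512,262)]))
E
python3 fit.py
```

```text
[0.50202018 0.15008477 0.112     ]
[ 0.5026  0.1486 -0.1693] res [[-2.0, -0.1], [1.5, -2.4], [0.2, -2.0], [-1.2, -1.0], [-0.9, 1.7], [-0.2, 1.1], [2.1, 0.2], [-0.2, 0.1]]
[ 0.5116 -0.3021 -0.1297] res [[-0.4, 0.6], [0.4, 0.5], [-0.1, -0.5], [-0.6, -0.4], [0.1, -0.6], [0.2, 0.2]]
ball [ 0.5131485  -0.30234144  0.21912234] tip [ 0.41836318 -0.2893212   0.19515306]
[ 0.5252  0.1891 -3.6462] res [[-0.5, -0.0], [-0.8, -0.5], [0.2, 1.0], [0.7, -0.5]]
-0.05 [385.13769382 413.39747667] [376.54327489 346.0548107 ]
0.05 [204.20595697 385.20471679] [188.65530223 392.24721671]
bar [0.4244634 0.1959181 0.147    ] hinge [0.6160858  0.15961239 0.1       ]
loop [0.504167  0.1510022 0.156    ]
peg [ 0.46204562 -0.29558786  0.1845    ] slide z top 0.139 [0.44425564 0.0576357  0.13757616]
```

Request:
play_rows --commands '[{"z": -12, "spin": 0.15}, {"z": -12, "spin": 0.15}, {"z": -12, "spin": 0.15}, {"z": -12, "spin": 0.15}, {"z": -12, "spin": 0.15}, {"z": -10, "spin": 0.15}, {"z": -10, "spin": 0.15}, {"spin": 0.15}]' --grip 1 --newtons 20

```text
invalid input
```

```bash
cat >> h.py <<'E'
def tell(target,yaw=None):
    """target TCP world -> shift in tool axes (mm), spin to yaw of tool y (mod pi)"""
    o=robot.get_obs(); M=R.from_quat(o["tool_rot"]).as_matrix()
    d=M.T@(np.array(target)-o["position"])*1000
    y=np.degrees(np.arctan2(M[1,1],M[0,1]))
    s=""
    if yaw is not None:
        e=(yaw-y+180)%360-180
        s=f" spin {-np.radians(e):.3f}"
        h=R.from_euler("z",e,degrees=True).as_matrix()@M
        s+=f" | shift if spun first {np.round(h.T@(np.array(target)-o['position'])*1000,1)}"
    print("t",round(o["time"],2),"pos",np.round(o["position"],4),"yaw %.1f tilt %.2f"%(y,np.degrees(np.arccos(-M[2,2]))),"shift",np.round(d,1),s,"F",np.round(o["ft_force"],1),"w",round(o["grip_width"],4))
E
python3 -c "
from h import *
tell([.525,.189,.24],-29)"
```

```text
t 0.7 pos [0.1496 0.6068 0.2226] yaw 76.1 tilt 0.00 shift [-464.5 -315.8  -17.4]  spin 1.835 | shift if spun first [-183.4  530.9  -17.4] F [-0.5  0.4  0.5] w 0.087
```

Request:
play_rows --commands '[{"x": 0, "y": 0, "z": -12, "spin": 0.145}, {"x": 0, "y": 0, "z": -12, "spin": 0.145}, {"x": 0, "y": 0, "z": -12, "spin": 0.145}, {"x": 0, "y": 0, "z": -12, "spin": 0.145}, {"x": 0, "y": 0, "z": -12, "spin": 0.145}, {"x": 0, "y": 0, "z": -10, "spin": 0.145}, {"x": 0, "y": 0, "z": -10, "spin": 0.145}, {"x": 0, "y": 0, "z": 0, "spin": 0.145}]' --grip 1 --newtons 20

```text
time: 1.5
position: [0.1493, 0.6062, 0.3052]
tool_rot: [0.66, 0.751, -0.001, 0.0]
ft_force: [0.1, 0.2, 0.4]
grip_width: 0.0874
```

Request:
play_rows --commands '[{"x": 0, "y": 15, "z": 0, "spin": 0.13}, {"x": 0, "y": 25, "z": 0, "spin": 0.13}, {"x": -10, "y": 30, "z": 0, "spin": 0.13}, {"x": -10, "y": 30, "z": 0, "spin": 0.13}, {"x": -10, "y": 40, "z": 0, "spin": 0.12}]'

```text
time: 2.0
position: [0.2753, 0.5529, 0.306]
tool_rot: [0.867, 0.498, -0.0, -0.001]
ft_force: [-0.1, -0.5, -0.4]
grip_width: 0.087
```

```bash
python3 -c "
from h import *
tell([.525,.189,.24],-29)"
```

```text
t 2.0 pos [0.2753 0.5529 0.306 ] yaw -30.3 tilt 0.14 shift [-188.3  399.3   64.9]  spin -0.023 | shift if spun first [-197.3  394.9   64.9] F [-0.1 -0.5 -0.4] w 0.087
```

Request:
play_rows --commands '[{"x": -20, "y": 40, "z": 0, "spin": -0.02}, {"x": -22, "y": 45, "z": 0, "spin": 0}, {"x": -22, "y": 45, "z": 0, "spin": 0}, {"x": -22, "y": 45, "z": 0, "spin": 0}, {"x": -22, "y": 45, "z": 0, "spin": 0}, {"x": -22, "y": 45, "z": 0, "spin": 0}, {"x": -22, "y": 45, "z": 0, "spin": 0}, {"x": -22, "y": 45, "z": 0, "spin": 0}]'

```text
time: 2.8
position: [0.5012, 0.2269, 0.3059]
tool_rot: [0.862, 0.507, 0.003, -0.001]
ft_force: [0.9, 0.5, -0.3]
grip_width: 0.0869
```

```bash
python3 -c "
from h import *
tell([.525,.189,.24],-29)"
```

```text
t 2.8 pos [0.5012 0.2269 0.3059] yaw -29.0 tilt 0.39 shift [-22.   39.2  65.8]  spin -0.001 | shift if spun first [-22.   39.1  65.8] F [ 0.9  0.5 -0.3] w 0.0869
```

Request:
play_rows --commands '[{"x": -11, "y": 20, "z": 10, "spin": 0}, {"x": -11, "y": 19, "z": 20, "spin": 0}, {"x": 0, "y": 0, "z": 15, "spin": 0}, {"x": 0, "y": 0, "z": 15, "spin": 0}, {"x": 0, "y": 0, "z": 0, "spin": 0}]'

```text
time: 3.3
position: [0.5321, 0.1794, 0.2455]
tool_rot: [0.865, 0.502, 0.006, 0.001]
ft_force: [-0.0, -0.1, 0.6]
grip_width: 0.087
```

```bash
python3 -c "
from h import *
tell([.525,.189,.159],-29)
for n in('scene','top'):
    c=cams.camera(n); save(c['img'],n+'1.png')
    crop(c['img'],*((90,150,290,300) if n=='scene' else (90,100,260,228)),4,n+'1c.png')
"
```

```text
t 3.3 pos [0.5321 0.1794 0.2455] yaw -29.7 tilt 0.67 shift [  4.  -11.6  86.4]  spin -0.013 | shift if spun first [  4.1 -11.5  86.4] F [-0.  -0.1  0.6] w 0.087
```

View pics/scene1c.png

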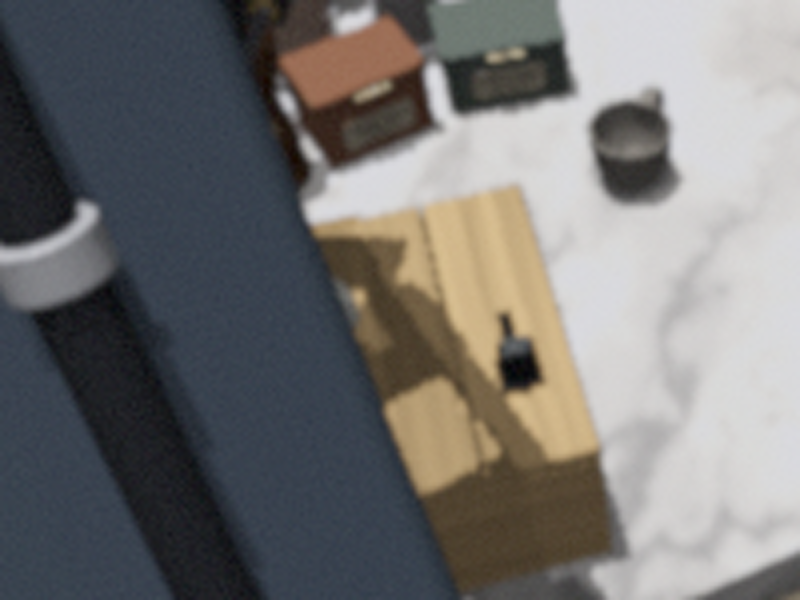

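View pics/top1c.png

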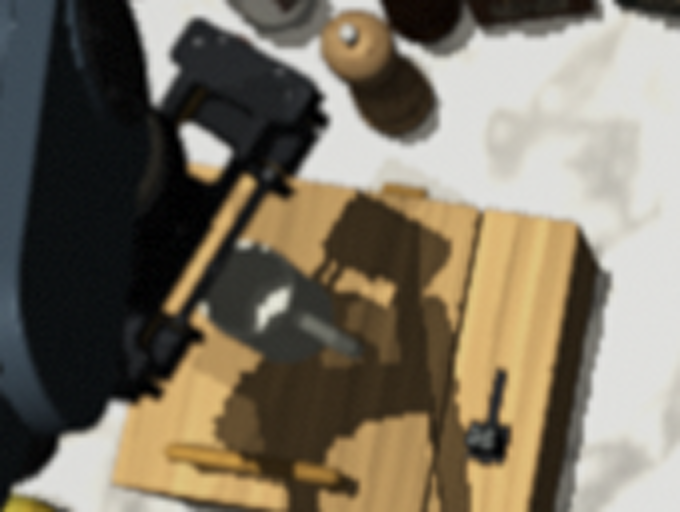

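```bash
python3 -c "
from fit import *
print(tri([T,S],[[90+355/4,100+35/4],sb(235,38)]))
tell([.525,.189,.2],-29)"
```

```text
[0.71631877 0.14758288 0.12365558]
t 3.4 pos [0.5334 0.1802 0.2476] yaw -29.7 tilt 0.92 shift [  2.9 -12.2  47.5]  spin -0.012 | shift if spun first [  3.1 -12.2  47.5] F [-0.2  0.3  0.1] w 0.0869
```

Request:
play_rows --commands '[{"x": 3, "y": -12, "z": 10, "spin": -0.012}, {"x": 0, "y": 0, "z": 20, "spin": 0}, {"x": 0, "y": 0, "z": 18, "spin": 0}]'

```text
time: 3.7
position: [0.5273, 0.1921, 0.203]
tool_rot: [0.861, 0.509, 0.014, 0.003]
ft_force: [0.0, 1.3, -0.3]
grip_width: 0.0871
```

```bash
python3 -c "
from h import *
for i in range(4): tell([.525,.189,.159],-29)"
```

```text
t 3.7 pos [0.5273 0.1921 0.203 ] yaw -28.8 tilt 1.61 shift [-4.7 -1.4 43.9]  spin 0.003 | shift if spun first [-4.7 -1.4 43.9] F [ 0.   1.3 -0.3] w 0.0871
t 3.7 pos [0.5273 0.1921 0.203 ] yaw -28.8 tilt 1.61 shift [-4.7 -1.4 43.9]  spin 0.003 | shift if spun first [-4.7 -1.4 43.9] F [ 0.   1.3 -0.3] w 0.0871
t 3.7 pos [0.5273 0.1921 0.203 ] yaw -28.8 tilt 1.61 shift [-4.7 -1.4 43.9]  spin 0.003 | shift if spun first [-4.7 -1.4 43.9] F [ 0.   1.3 -0.3] w 0.0871
t 3.7 pos [0.5273 0.1921 0.203 ] yaw -28.8 tilt 1.61 shift [-4.7 -1.4 43.9]  spin 0.003 | shift if spun first [-4.7 -1.4 43.9] F [ 0.   1.3 -0.3] w 0.0871
```

Request:
play_rows --commands '[{"x": -4, "y": -1, "z": 20, "spin": 0}, {"x": 0, "y": 0, "z": 18, "spin": 0}, {"x": 0, "y": 0, "z": 6, "spin": 0}]'

```text
time: 4.0
position: [0.5228, 0.1927, 0.1575]
tool_rot: [0.86, 0.511, 0.014, 0.003]
ft_force: [0.5, -0.5, -0.7]
grip_width: 0.0869
```

```bash
python3 -c "
from h import *
for i in range(2):
  cams.camera('top');tell([.525,.189,.159],-29); print(robot.get_obs()['tool_rot'])
crop(cams.camera('top')['img'],90,100,260,228,4,'t2.png')"
```

```text
t 4.05 pos [0.5226 0.1927 0.1573] yaw -28.6 tilt 1.59 shift [-2.1  3.9 -1.7]  spin 0.008 | shift if spun first [-2.   3.9 -1.7] F [ 0.7  0.4 -0.2] w 0.0869
[0.8595031  0.51094144 0.01360717 0.00284739]
t 4.1 pos [0.5234 0.1926 0.1583] yaw -28.6 tilt 1.68 shift [-2.4  3.2 -0.7]  spin 0.008 | shift if spun first [-2.3  3.2 -0.7] F [-0.2  0.5 -0.3] w 0.0871
[0.85954185 0.51085581 0.01427903 0.00320225]
```

View pics/t2.png

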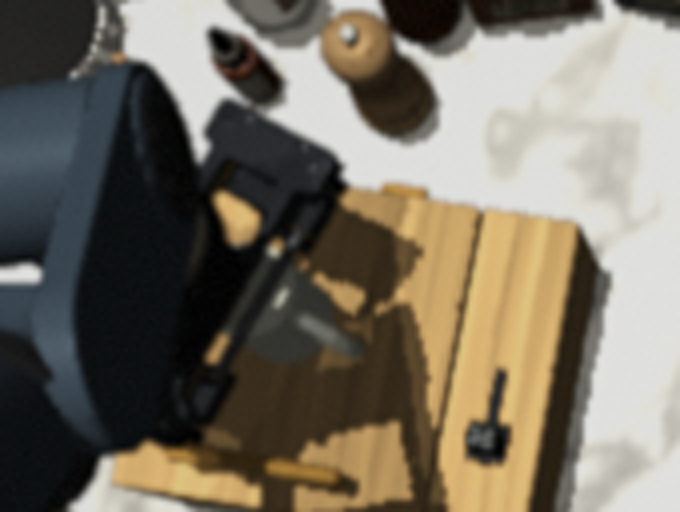

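Request:
play_rows --commands '[{"x": -2, "y": 3, "z": -1, "spin": 0}]'

```text
time: 4.25
position: [0.5263, 0.1899, 0.161]
tool_rot: [0.859, 0.511, 0.016, 0.004]
ft_force: [-0.4, -0.8, 0.1]
grip_width: 0.0872
```

Request:
play_rows --commands '[{"x": 0, "y": 0, "z": 0, "spin": 0}, {"x": 0, "y": 0, "z": 0, "spin": 0}, {"x": 0, "y": 0, "z": 0, "spin": 0}, {"x": 0, "y": 0, "z": 0, "spin": 0}, {"x": 0, "y": 0, "z": 0, "spin": 0}]' --grip 0 --newtons 20

```text
time: 4.75
position: [0.5286, 0.1898, 0.1643]
tool_rot: [0.859, 0.511, 0.019, 0.005]
ft_force: [0.2, 1.1, -0.7]
grip_width: 0.0589
```

```bash
python3 -c "
from h import *
tell([.525,.189,.159],-29)"
```

```text
t 4.75 pos [0.5286 0.1898 0.1643] yaw -28.6 tilt 2.27 shift [-2.6 -3.   5.1]  spin 0.007 | shift if spun first [-2.6 -2.9  5.1] F [ 0.2  1.1 -0.7] w 0.0589
```

Request:
play_rows --commands '[{"x": 0, "y": 0, "z": -20, "spin": 0}, {"x": 0, "y": 0, "z": -45, "spin": 0}, {"x": 0, "y": 0, "z": -45, "spin": 0}]'

```text
time: 5.05
position: [0.5187, 0.1874, 0.2684]
tool_rot: [0.86, 0.511, 0.009, 0.001]
ft_force: [0.7, 0.2, -1.3]
grip_width: 0.0584
```

```bash
python3 -c "
from h import *
cams.camera('top')
tell([.3685,-.2396,.275],-7.4)"
```

```text
t 5.1 pos [0.5229 0.1883 0.2765] yaw -28.6 tilt 1.84 shift [-449.6   69.    -7.3]  spin -0.370 | shift if spun first [-444.1  -98.   -11. ] F [2.  0.7 1.2] w 0.0583
```

Request:
play_rows --commands '[{"x": -30, "y": 0, "z": 0, "spin": -0.12}, {"x": -40, "y": 0, "z": 0, "spin": -0.12}, {"x": -45, "y": 0, "z": 0, "spin": -0.12}, {"x": -45, "y": -10, "z": 0, "spin": 0}, {"x": -45, "y": -10, "z": 0, "spin": 0}, {"x": -45, "y": -10, "z": 0, "spin": 0}]'

```text
time: 5.7
position: [0.4375, -0.0508, 0.2726]
tool_rot: [0.745, 0.666, 0.02, 0.01]
ft_force: [0.3, -1.0, -1.1]
grip_width: 0.0584
```

```bash
python3 -c "
from h import *
cams.camera('top')
tell([.3685,-.2396,.275],-7.4)"
```

```text
t 5.75 pos [ 0.4354 -0.0576  0.2722] yaw -6.7 tilt 2.24 shift [-188.5  -45.2   -6.4]  spin 0.013 | shift if spun first [-189.1  -42.8   -6.3] F [-2.3 -3.3 -2.2] w 0.0582
```

Request:
play_rows --commands '[{"x": -45, "y": -12, "z": 0, "spin": 0.012}, {"x": -48, "y": -12, "z": 0, "spin": 0}, {"x": -48, "y": -12, "z": 0, "spin": 0}, {"x": -35, "y": -9, "z": 0, "spin": 0}]'

```text
time: 6.15
position: [0.3683, -0.2243, 0.2675]
tool_rot: [0.75, 0.661, 0.017, 0.01]
ft_force: [0.8, -0.3, -1.9]
grip_width: 0.0581
```

```bash
python3 -c "
from h import *
for n in('scene','top'):
    c=cams.camera(n); save(c['img'],n+'3.png')
tell([.3685,-.2396,.198],-7.4)
print(R.from_quat(robot.get_obs()['tool_rot']).as_matrix()[:,2])"
```

```text
t 6.25 pos [ 0.3685 -0.2267  0.2675] yaw -7.5 tilt 2.28 shift [-13.5  -1.   69.4]  spin -0.002 | shift if spun first [-13.6  -1.   69.4] F [ 0.3  0.5 -1.9] w 0.0579
[ 0.03949235  0.00511971 -0.99920676]
```

View pics/scene3.png

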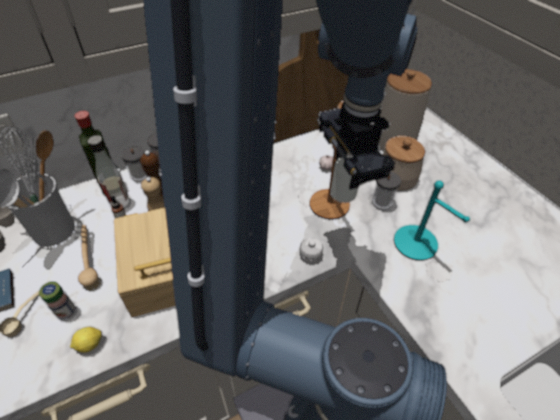

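View pics/top3.png

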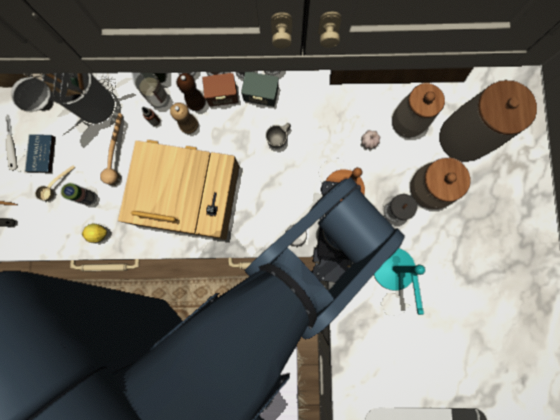

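```bash
python3 -c "
from h import *
i=cv2.imread('pics/scene3.png')[90:230,290:430];cv2.imwrite('pics/s3c.png',cv2.resize(i,None,fx=5,fy=4.2,interpolation=2))
i=cv2.imread('pics/top3.png')[150:290,290:430];cv2.imwrite('pics/t3c.png',cv2.resize(i,None,fx=4,fy=4,interpolation=2))"
```

```text
(no output)
```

View pics/s3c.png

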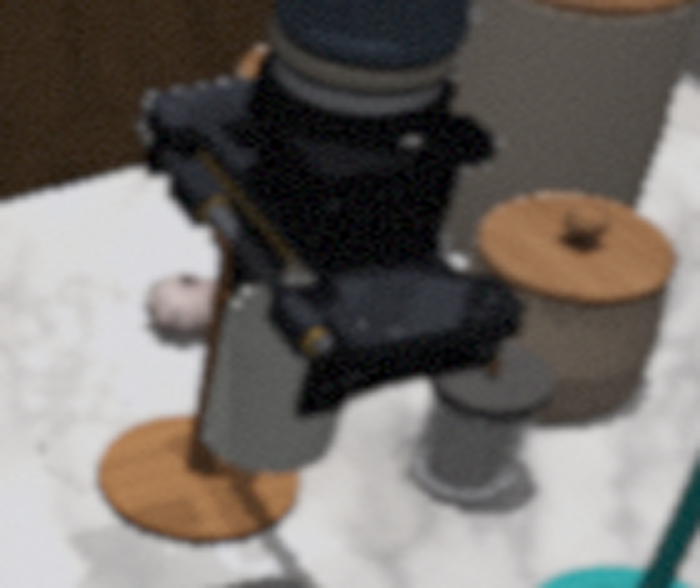

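Request:
play_rows --commands '[{"x": -13, "y": -1, "z": 20, "spin": 0}, {"x": 0, "y": 0, "z": 40, "spin": 0}, {"x": 0, "y": 0, "z": 12, "spin": 0}]'

```text
time: 6.55
position: [0.3699, -0.2409, 0.195]
tool_rot: [0.753, 0.657, 0.017, 0.014]
ft_force: [-0.9, 0.5, -1.9]
grip_width: 0.0577
```

```bash
python3 -c "
from h import *
cs={}
for n in('scene','top'):
    c=cams.camera(n); cs[n]=c
crop(cs['scene']['img'],290,90,430,230,4.2,'s4.png');crop(cs['top']['img'],270,150,410,290,4.2,'t4.png')
tell([.3685,-.2396,.198],-7.4)
for n in cs:
  for o in nets.outline_of(cs[n],'mug_mid')[:2]: print(n,o['conf'],o['pixel'],o['region'].sum())
print(R.from_quat(robot.get_obs()['tool_rot']).as_matrix()[:,2])"
```

```text
t 6.65 pos [ 0.3707 -0.2415  0.196 ] yaw -7.7 tilt 2.60 shift [ 1.6 -2.4 -2.1]  spin -0.005 | shift if spun first [ 1.6 -2.4 -2.1] F [-0.1  0.1 -0.7] w 0.0583
scene 0.58 [344.4, 206.3] 594
[ 0.04851899 -0.00390183 -0.99881464]
```

View pics/s4.png

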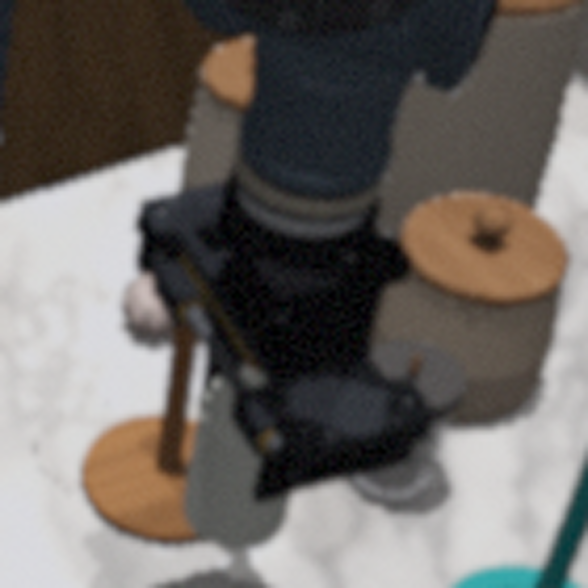

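View pics/t4.png

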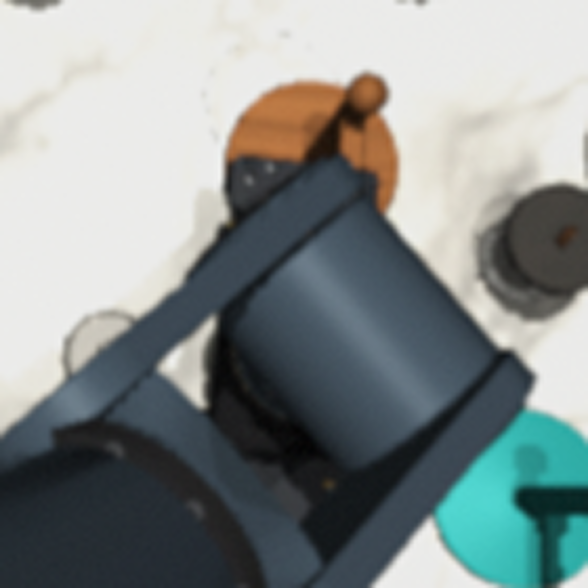

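```bash
cat > ov.py <<'E'
from h import *
def mugpts(tcp,yawdeg,zb,hx=43.5):
    a=np.radians(yawdeg); ex=np.array([-np.sin(a),np.cos(a),0]); ey=np.array([np.cos(a),np.sin(a),0])
    t=np.linspace(0,2*np.pi,40)[:,None]
    base=np.array([tcp[0],tcp[1],zb])
    ci=lambda z:base+[0,0,z]+.03*(np.cos(t)*ex+np.sin(t)*ey)
    h=base+[0,0,.044]-ex*(.0435+.0135*np.cos(t))+np.array([0,0,1])*.0205*np.sin(t)
    return [ci(0),ci(.085),h]
c=cams.camera('scene'); o=robot.get_obs(); img=c['img'].copy()
img=cv2.resize(img,None,fx=4,fy=4,interpolation=2)
M=R.from_quat(o['tool_rot']).as_matrix(); yaw=np.degrees(np.arctan2(M[1,1],M[0,1]))
for p in mugpts(o['position'],yaw,o['position'][2]-.0523):
    cv2.polylines(img,[np.int32(project(c,p)*4+2)],True,(255,0,0),1)
st=np.array([.5116,-.3021,0]); ex=np.array([.9916,-.1293,0])
pk=np.array([st-ex*s+[0,0,.175+.19*s] for s in(.009,.05,.095)])
cv2.polylines(img,[np.int32(project(c,pk)*4+2)],False,(0,255,0),1)
save(img[380:940,1180:1740],'ov_%.2f.png'%o['time']); print('ov_%.2f.png'%o['time'])
E
python3 ov.py; ls pics
```

```text
ov_6.80.png
ov_6.80.png
s3c.png
s4.png
s_bin.png
s_st.png
scene0.png
scene1.png
scene1c.png
scene3.png
t2.png
t3c.png
t4.png
t_bin.png
t_st.png
top0.png
top1.png
top1c.png
top3.png
```

View pics/ov_6.80.png

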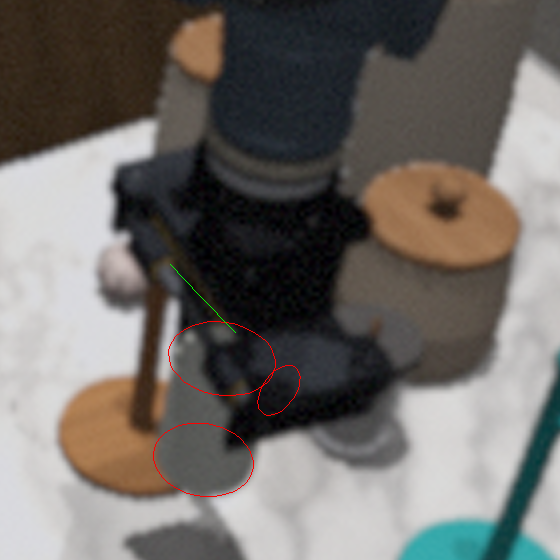

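```bash
python3 -c "
from h import *
f=lambda s:[.5172-.9916*s,-.2590+.1293*s,.199]
tell(f(.11),-7.4);tell(f(.055),-7.4)"
```

```text
t 6.8 pos [ 0.3722 -0.2431  0.1985] yaw -7.7 tilt 2.85 shift [ 3.2 35.8  1.3]  spin -0.004 | shift if spun first [ 3.  35.8  1.3] F [ 0.4 -0.3 -3.3] w 0.0584
t 6.8 pos [ 0.3722 -0.2431  0.1985] yaw -7.7 tilt 2.85 shift [ 3.4 90.7  4. ]  spin -0.004 | shift if spun first [ 3.  90.8  4. ] F [ 0.4 -0.3 -3.3] w 0.0584
```

Request:
play_rows --commands '[{"x": 3, "y": 20, "z": 2, "spin": 0}, {"x": 0, "y": 20, "z": 1, "spin": 0}]'

```text
time: 7.0
position: [0.4121, -0.2445, 0.1995]
tool_rot: [0.753, 0.658, 0.017, 0.019]
ft_force: [0.2, -0.6, -2.4]
grip_width: 0.0586
```

```bash
python3 -c "
from h import *
cams.camera('scene')
f=lambda s:[.5172-.9916*s,-.2590+.1293*s,.199]
tell(f(.09),-7.4);tell(f(.055),-7.4)"
```

```text
t 7.05 pos [ 0.4159 -0.2464  0.2002] yaw -7.7 tilt 3.21 shift [ 0.7 12.   1.9]  spin -0.005 | shift if spun first [ 0.6 12.   1.9] F [ 4.7 -2.  -1.3] w 0.0582
t 7.05 pos [ 0.4159 -0.2464  0.2002] yaw -7.7 tilt 3.21 shift [ 0.8 46.9  3.8]  spin -0.005 | shift if spun first [ 0.6 47.   3.8] F [ 4.7 -2.  -1.3] w 0.0582
```

Request:
play_rows --commands '[{"x": 1, "y": 22, "z": 2, "spin": 0}, {"x": 0, "y": 20, "z": 1, "spin": 0}]'

```text
time: 7.25
position: [0.4583, -0.2502, 0.2017]
tool_rot: [0.752, 0.658, 0.018, 0.022]
ft_force: [0.6, 0.5, -2.5]
grip_width: 0.0583
```

```bash
python3 -c "
from h import *
cams.camera('scene');cams.camera('scene')
f=lambda s:[.5172-.9916*s,-.2590+.1293*s,.176]
tell(f(.055),-7.4)"; python3 ov.py
```

```text
t 7.35 pos [ 0.4598 -0.251   0.2019] yaw -7.6 tilt 3.40 shift [-0.3  1.5 26. ]  spin -0.003 | shift if spun first [-0.3  1.5 26. ] F [-0.1  0.4 -0.9] w 0.0584
ov_7.40.png
```

View pics/ov_7.40.png

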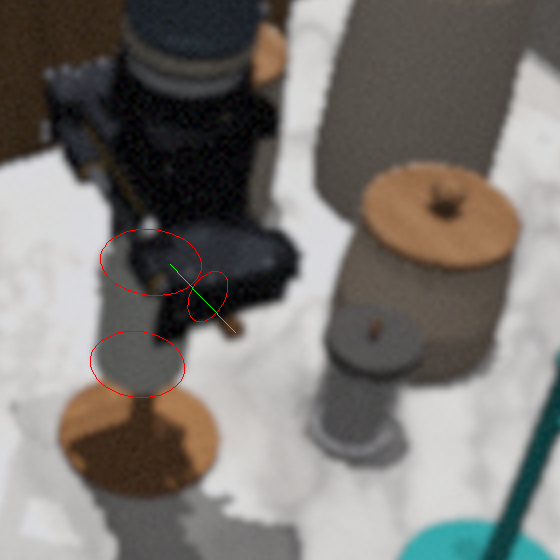

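Request:
play_rows --commands '[{"x": 0, "y": 1, "z": 14, "spin": 0}, {"x": 0, "y": 0, "z": 10, "spin": 0}]'

```text
time: 7.6
position: [0.4594, -0.2503, 0.1791]
tool_rot: [0.751, 0.659, 0.017, 0.024]
ft_force: [-0.8, 0.6, 1.9]
grip_width: 0.0585
```

```bash
python3 -c "
from h import *
cams.camera('scene');cams.camera('scene')
f=lambda s:[.5172-.9916*s,-.2590+.1293*s,.176]
tell(f(.055),-7.4)"
```

```text
t 7.7 pos [ 0.4593 -0.2504  0.1786] yaw -7.5 tilt 3.29 shift [-1.   3.4  2.8]  spin -0.002 | shift if spun first [-1.   3.4  2.8] F [-0.1 -0.8 -1.6] w 0.058
```

Request:
play_rows --commands '[{"x": 0, "y": 0, "z": 5, "spin": 0}]'

```text
time: 7.8
position: [0.4597, -0.2509, 0.1745]
tool_rot: [0.752, 0.659, 0.017, 0.024]
ft_force: [0.6, -0.8, 2.3]
grip_width: 0.0581
```

```bash
python3 -c "
from h import *
f=lambda s:[.5172-.9916*s,-.2590+.1293*s,.176]
for i in range(3):
  cams.camera('scene');
  tell(f(.055),-7.4)"
```

```text
t 7.85 pos [ 0.4596 -0.2509  0.1737] yaw -7.5 tilt 3.36 shift [-0.6  3.3 -2.1]  spin -0.002 | shift if spun first [-0.6  3.3 -2.1] F [ 1.3 -1.1  2. ] w 0.0583
t 7.9 pos [ 0.4597 -0.2509  0.1739] yaw -7.5 tilt 3.35 shift [-0.6  3.2 -1.9]  spin -0.002 | shift if spun first [-0.6  3.2 -1.9] F [ 0.5 -0.1  1.1] w 0.0584
t 7.95 pos [ 0.4596 -0.2509  0.174 ] yaw -7.5 tilt 3.34 shift [-0.6  3.2 -1.8]  spin -0.002 | shift if spun first [-0.6  3.2 -1.8] F [ 0.1 -0.3  0.4] w 0.0584
```

Request:
play_rows --commands '[{"x": 0, "y": 0, "z": 1, "spin": 0}]' --grip 1

```text
time: 8.05
position: [0.4595, -0.2508, 0.1732]
tool_rot: [0.752, 0.659, 0.017, 0.023]
ft_force: [-0.6, 0.8, 0.2]
grip_width: 0.0612
```

```bash
python3 -c "
from h import *
f=lambda s:[.5172-.9916*s,-.2590+.1293*s,.176]
for i in range(5):
  c=cams.camera('scene')
crop(c['img'],280,90,420,230,4.2,'s5.png')
tell(f(.055),-7.4)"
```

```text
t 8.3 pos [ 0.4595 -0.2507  0.1729] yaw -7.5 tilt 3.31 shift [-0.8  3.4 -2.9]  spin -0.002 | shift if spun first [-0.8  3.4 -2.9] F [0.4 0.3 0.3] w 0.0785
```

View pics/s5.png

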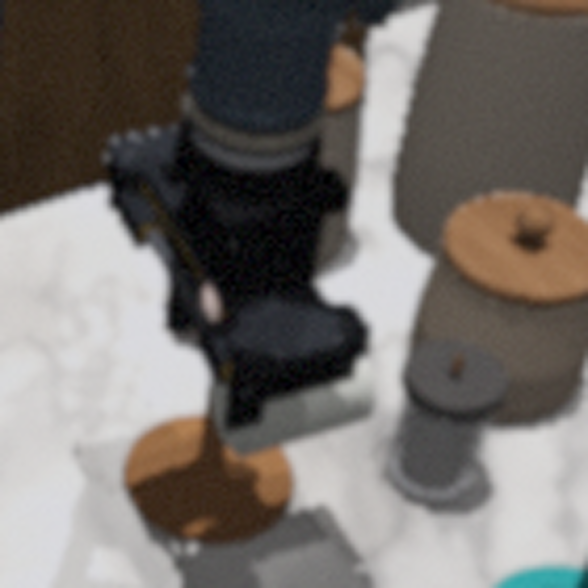

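Request:
play_rows --commands '[{"x": 0, "y": 0, "z": -15, "spin": 0}, {"x": 0, "y": 0, "z": -35, "spin": 0}, {"x": 0, "y": 0, "z": -45, "spin": 0}]'

```text
time: 8.6
position: [0.4504, -0.2464, 0.2636]
tool_rot: [0.752, 0.659, 0.016, 0.014]
ft_force: [0.3, -1.0, -0.7]
grip_width: 0.0864
```

```bash
python3 -c "
from h import *
c=cams.camera('scene')
crop(c['img'],280,90,420,230,4.2,'s6.png')
tell([.4,-.05,.28],-9.7)"
```

```text
t 8.65 pos [ 0.454  -0.2493  0.2717] yaw -7.5 tilt 3.19 shift [190.5 -79.  -13.3]  spin 0.038 | shift if spun first [187.3 -86.2 -13.7] F [ 1.2 -0.8  4.2] w 0.0866
```

View pics/s6.png

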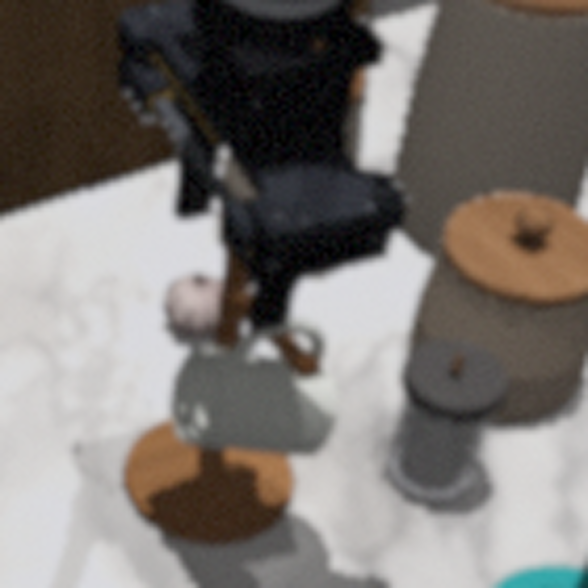

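Request:
play_rows --commands '[{"x": 30, "y": 0, "z": -10, "spin": 0.038}, {"x": 48, "y": -8, "z": 0, "spin": 0}, {"x": 48, "y": -8, "z": 0, "spin": 0}, {"x": 48, "y": -8, "z": 0, "spin": 0}, {"x": 48, "y": -8, "z": 0, "spin": 0}, {"x": 48, "y": -8, "z": 0, "spin": 0}, {"x": 48, "y": -8, "z": 0, "spin": 0}, {"x": 48, "y": -8, "z": 0, "spin": 0}]'

```text
time: 9.45
position: [0.4654, 0.1236, 0.2806]
tool_rot: [0.769, 0.638, 0.02, 0.031]
ft_force: [1.1, -0.1, 0.0]
grip_width: 0.0869
```

```bash
python3 -c "
from h import *
cams.camera('scene')
tell([.4245,.1959,.2],-9.7)"
```

```text
t 9.5 pos [0.4645 0.1311 0.2806] yaw -10.3 tilt 4.14 shift [ 56.7 -56.7  76.6]  spin -0.010 | shift if spun first [ 57.2 -56.1  76.7] F [ 0.6  2.9 -0.8] w 0.0869
```

Request:
play_rows --commands '[{"x": 28, "y": -28, "z": 20, "spin": -0.01}, {"x": 28, "y": -28, "z": 35, "spin": 0}, {"x": 0, "y": 0, "z": 15, "spin": 0}]'

```text
time: 9.8
position: [0.4269, 0.1986, 0.2087]
tool_rot: [0.762, 0.647, 0.027, 0.031]
ft_force: [-0.1, -0.7, 0.1]
grip_width: 0.087
```

```bash
python3 -c "
from h import *
cams.camera('scene')
tell([.4245,.1959,.131],-9.7)
c=cams.camera('top');crop(c['img'],90,130,260,258,4.6,'t7.png')
c=cams.camera('scene');crop(c['img'],90,130,260,258,4.6,'s7.png')
print(R.from_quat(robot.get_obs()['tool_rot']).as_matrix()[:,2])"
```

```text
t 9.85 pos [0.428  0.1974 0.2077] yaw -9.4 tilt 4.69 shift [-2.1 -9.4 76.2]  spin 0.006 | shift if spun first [-2.1 -9.4 76.2] F [-0.1 -1.2 -0.8] w 0.0871
[ 0.08580823 -0.01239042 -0.99623462]
```

View pics/t7.png

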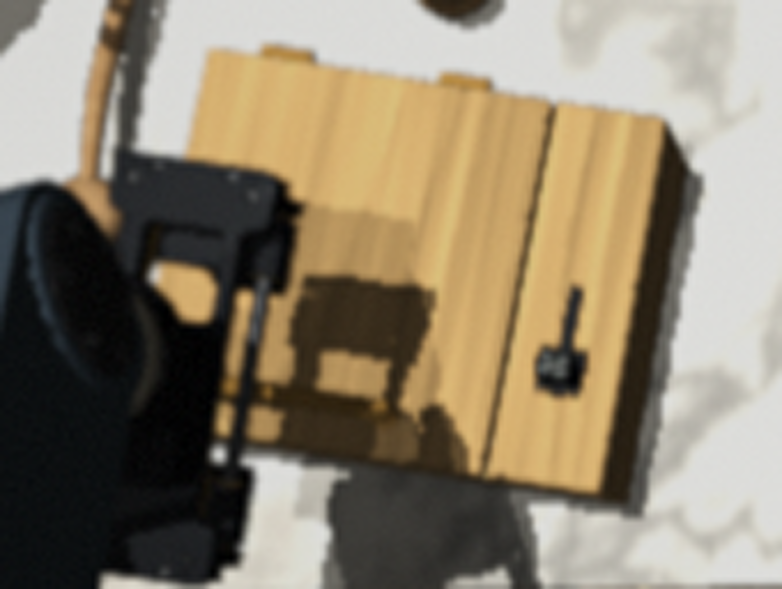

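View pics/s7.png

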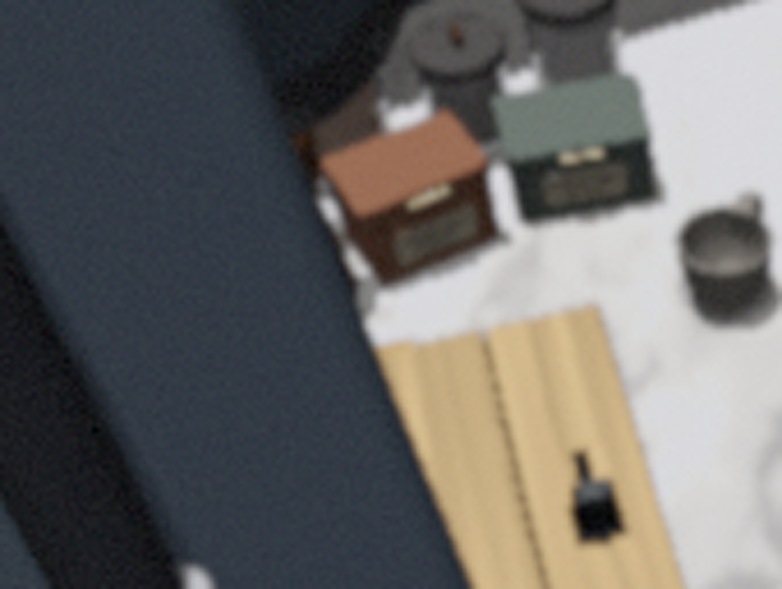

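Request:
play_rows --commands '[{"x": -2, "y": -8, "z": 30, "spin": 0}, {"x": 0, "y": 0, "z": 30, "spin": 0}, {"x": 0, "y": 0, "z": 14, "spin": 0}]'

```text
time: 10.25
position: [0.4378, 0.194, 0.1403]
tool_rot: [0.764, 0.644, 0.036, 0.037]
ft_force: [-0.0, -0.5, -0.1]
grip_width: 0.0872
```

```bash
python3 -c "
from h import *
cams.camera('scene')
cams.camera('scene')
tell([.426,.1959,.131],-9.7)"
```

```text
t 10.35 pos [0.4371 0.1938 0.1402] yaw -9.8 tilt 5.79 shift [  0.1 -12.1   8. ]  spin -0.001 | shift if spun first [  0.1 -12.1   8. ] F [-0.5  0.1 -0. ] w 0.0869
```

Request:
play_rows --commands '[{"x": 0, "y": -12, "z": 8, "spin": 0}]'

```text
time: 10.45
position: [0.4302, 0.1955, 0.1329]
tool_rot: [0.764, 0.642, 0.038, 0.038]
ft_force: [-0.3, 0.2, -0.1]
grip_width: 0.0868
```

```bash
python3 -c "
from h import *
cams.camera('scene')
tell([.426,.1959,.131],-9.7)"
```

```text
t 10.5 pos [0.4255 0.1951 0.1311] yaw -9.9 tilt 5.73 shift [0.9 0.4 0.2]  spin -0.003 | shift if spun first [0.9 0.4 0.2] F [-2.8 -0.3 -1.5] w 0.087
```

Request:
play_rows --commands '[{"x": 0, "y": 0, "z": 0, "spin": 0}]' --grip 0 --newtons 20

```text
time: 10.6
position: [0.426, 0.1947, 0.1321]
tool_rot: [0.765, 0.643, 0.035, 0.036]
ft_force: [0.6, 0.5, 0.4]
grip_width: 0.0841
```

```bash
python3 -c "
from h import *
for i in range(14):
  cams.camera('scene')
  if i%2: tell([.426,.1959,.131])"
```

```text
t 10.7 pos [0.4269 0.1949 0.1324] yaw -9.9 tilt 5.89 shift [ 0.8 -1.2  1.3]  F [ 0.8 -0.4 -0. ] w 0.0778
t 10.8 pos [0.4268 0.1951 0.1322] yaw -9.9 tilt 5.88 shift [ 0.7 -1.   1.1]  F [ 0.5  0.5 -0.6] w 0.0705
t 10.9 pos [0.4263 0.1951 0.1318] yaw -9.9 tilt 5.83 shift [ 0.7 -0.5  0.7]  F [-1.   0.3  0.2] w 0.0628
t 11.0 pos [0.4258 0.1951 0.1314] yaw -9.9 tilt 5.77 shift [ 0.8 -0.   0.4]  F [-0.1  1.3 -0.4] w 0.0547
t 11.1 pos [0.4256 0.1951 0.1312] yaw -9.9 tilt 5.74 shift [0.9 0.2 0.3]  F [-0.6 -0.4 -0.1] w 0.0469
t 11.2 pos [0.4255 0.1951 0.1311] yaw -9.9 tilt 5.73 shift [0.9 0.4 0.2]  F [-0.2 -0.9 -0.7] w 0.0391
t 11.3 pos [0.4254 0.1951 0.1311] yaw -9.9 tilt 5.72 shift [0.9 0.4 0.1]  F [-0.4  0.2  0.3] w 0.0312
```

```bash
python3 -c "
from h import *
for i in range(8):
  cams.camera('scene')
  if i%2: tell([.426,.1959,.131])"
```

```text
t 11.4 pos [0.4254 0.1951 0.131 ] yaw -9.9 tilt 5.72 shift [0.9 0.4 0.1]  F [-0.7  0.2  0. ] w 0.0227
t 11.5 pos [0.4265 0.195  0.1313] yaw -9.9 tilt 5.87 shift [ 0.7 -0.7  0.2]  F [ 7.5 -5.1 -3.1] w 0.015
t 11.6 pos [0.4282 0.1948 0.1316] yaw -9.8 tilt 6.04 shift [ 0.7 -2.4  0.3]  F [ 4.1 -3.7 -3.6] w 0.011
t 11.7 pos [0.4282 0.1948 0.1315] yaw -9.9 tilt 6.03 shift [ 0.7 -2.4  0.3]  F [ 4.7 -3.4 -3.5] w 0.0112
```

Request:
play_rows --commands '[{"x": 0, "y": 1, "z": -5, "spin": 0}]'

```text
time: 11.8
position: [0.4295, 0.1945, 0.1363]
tool_rot: [0.764, 0.643, 0.037, 0.038]
ft_force: [1.4, -1.2, -3.7]
grip_width: 0.0111
```

```bash
python3 -c "
from h import *
for i in range(4):
  cams.camera('scene')
  tell([.426,.1959,.131])"
```

```text
t 11.85 pos [0.4297 0.1945 0.1371] yaw -9.9 tilt 6.10 shift [ 0.7 -4.5  5.7]  F [ 2.5 -2.3 -2.7] w 0.0113
t 11.9 pos [0.4296 0.1945 0.137 ] yaw -9.9 tilt 6.12 shift [ 0.7 -4.4  5.5]  F [ 3.  -1.2 -3.8] w 0.0114
t 11.95 pos [0.4296 0.1945 0.1368] yaw -9.9 tilt 6.13 shift [ 0.7 -4.4  5.4]  F [ 3.2 -2.5 -3.5] w 0.0111
t 12.0 pos [0.4296 0.1945 0.1368] yaw -9.9 tilt 6.13 shift [ 0.7 -4.3  5.3]  F [ 4.7 -1.7 -3.1] w 0.0113
```

Request:
play_rows --commands '[{"x": 0, "y": 1, "z": -4, "spin": 0}]'

```text
time: 12.1
position: [0.4306, 0.1944, 0.1407]
tool_rot: [0.764, 0.643, 0.038, 0.039]
ft_force: [4.0, -1.2, -4.6]
grip_width: 0.0116
```

```bash
python3 -c "
from h import *
for i in range(3):
  cams.camera('scene')
  tell([.426,.1959,.131])"
```

```text
t 12.15 pos [0.4308 0.1943 0.1414] yaw -9.8 tilt 6.20 shift [ 0.6 -6.1  9.8]  F [ 3.8 -3.  -3.1] w 0.0113
t 12.2 pos [0.4308 0.1944 0.1412] yaw -9.8 tilt 6.21 shift [ 0.6 -6.   9.6]  F [ 3.2 -1.7 -3.8] w 0.0112
t 12.25 pos [0.4307 0.1944 0.1411] yaw -9.8 tilt 6.21 shift [ 0.6 -6.   9.5]  F [ 3.8 -2.4 -4.2] w 0.0112
```

Request:
play_rows --commands '[{"x": 0, "y": 1, "z": -3, "spin": 0}]'

```text
time: 12.35
position: [0.4312, 0.1941, 0.1434]
tool_rot: [0.764, 0.643, 0.037, 0.039]
ft_force: [8.3, -1.9, -28.1]
grip_width: 0.0112
```

```bash
python3 -c "
from h import *
for i in range(3):
  cams.camera('scene')
  tell([.426,.1959,.131])"
```

```text
t 12.4 pos [0.4312 0.1941 0.1431] yaw -9.8 tilt 6.15 shift [ 0.8 -6.7 11.5]  F [  7.6  -0.4 -21.5] w 0.0109
t 12.45 pos [0.4311 0.1942 0.1428] yaw -9.8 tilt 6.14 shift [ 0.7 -6.5 11.2]  F [  6.4  -0.7 -17.3] w 0.0111
t 12.5 pos [0.4311 0.1942 0.1428] yaw -9.8 tilt 6.13 shift [ 0.7 -6.5 11.2]  F [  6.3  -0.1 -16.6] w 0.0114
```

Request:
play_rows --commands '[{"x": 0, "y": -1, "z": 6, "spin": 0}, {"x": 0, "y": -1, "z": 5, "spin": 0}]'

```text
time: 12.7
position: [0.4282, 0.1948, 0.131]
tool_rot: [0.764, 0.643, 0.036, 0.037]
ft_force: [-4.3, -1.7, 29.2]
grip_width: 0.0116
```

Request:
play_rows --commands '[{"x": 0, "y": 0, "z": 0, "spin": 0}]' --grip 0.6

```text
time: 12.8
position: [0.4276, 0.195, 0.1309]
tool_rot: [0.764, 0.643, 0.036, 0.037]
ft_force: [-1.1, 0.7, 0.3]
grip_width: 0.0141
```

```bash
python3 -c "
from h import *
for i in range(9):
  c=cams.camera('top')
tell([.426,.1959,.131])"
```

```text
t 13.25 pos [0.4281 0.1949 0.131 ] yaw -9.9 tilt 5.93 shift [ 0.6 -2.3 -0.2]  F [ 1.4 -0.6 -0.2] w 0.0463
```

Request:
play_rows --commands '[{"x": 0, "y": 0, "z": -45, "spin": 0}, {"x": 0, "y": 0, "z": -15, "spin": 0}]'

```text
time: 13.45
position: [0.4201, 0.1949, 0.1879]
tool_rot: [0.765, 0.643, 0.031, 0.034]
ft_force: [0.4, -0.2, -0.6]
grip_width: 0.0514
```

Request:
play_rows --commands '[{"x": -40, "y": -3, "z": 0, "spin": 0}, {"x": -40, "y": -3, "z": 0, "spin": 0}, {"x": -40, "y": -3, "z": 0, "spin": 0}]' --grip 0

```text
time: 13.75
position: [0.3948, 0.0795, 0.1895]
tool_rot: [0.761, 0.647, 0.036, 0.037]
ft_force: [0.8, -1.0, -0.1]
grip_width: 0.0354
```

```bash
python3 -c "
from fit import *
c=cams.camera('top');crop(c['img'],90,130,260,258,4.6,'t8.png')
for i in range(5): cams.camera('scene')
tell([.3947,.066,.18],-9.7)
for a in (T,S):
  pass
print(np.round(project(T,[.444,.0576,.139]),1),np.round(project(S,[.444,.0576,.139]),1))
"
```

```text
t 14.05 pos [0.3951 0.0807 0.1892] yaw -9.4 tilt 5.89 shift [-14.7   1.    9.2]  spin 0.005 | shift if spun first [-14.7   1.1   9.2] F [ 0.3  0.5 -0.9] w 0.0121
[[210.1 208.7]] [[218.  235.2]]
```

View pics/t8.png

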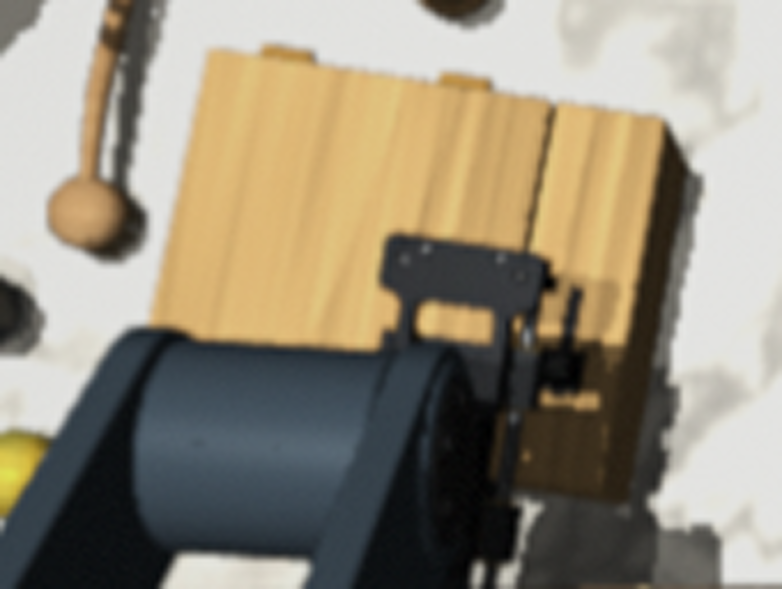

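Request:
play_rows --commands '[{"x": -14, "y": -3, "z": 25, "spin": 0.005}, {"x": 0, "y": -2, "z": 40, "spin": 0}]'

```text
time: 14.25
position: [0.4007, 0.0689, 0.1267]
tool_rot: [0.761, 0.646, 0.042, 0.042]
ft_force: [0.8, 0.1, -0.7]
grip_width: 0.002
```

```bash
python3 -c "
from h import *
for i in range(3): cams.camera('scene')
tell([.3947,.066,.122],-9.7)
c=cams.camera('top');crop(c['img'],160,130,260,258-40,6,'t9.png')
c=cams.camera('scene');crop(c['img'],160,180,290,280,6,'s9.png')
"
```

```text
t 14.4 pos [0.3969 0.0696 0.1239] yaw -9.4 tilt 6.01 shift [-3.9 -1.8  1.7]  spin 0.006 | shift if spun first [-3.9 -1.7  1.7] F [ 0.2  0.6 -0.9] w 0.0006
```

View pics/t9.png

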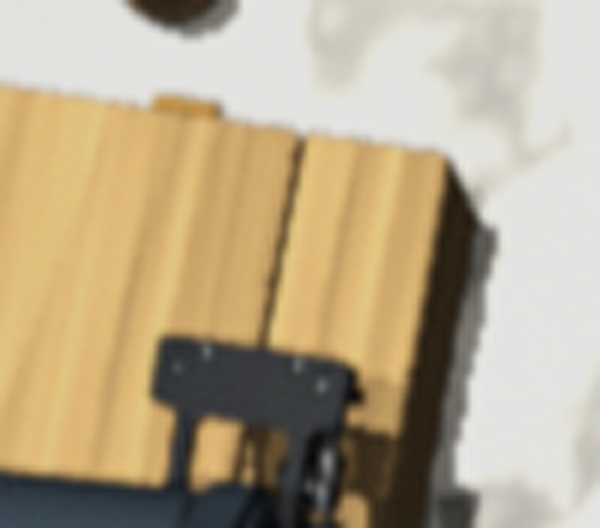

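View pics/s9.png

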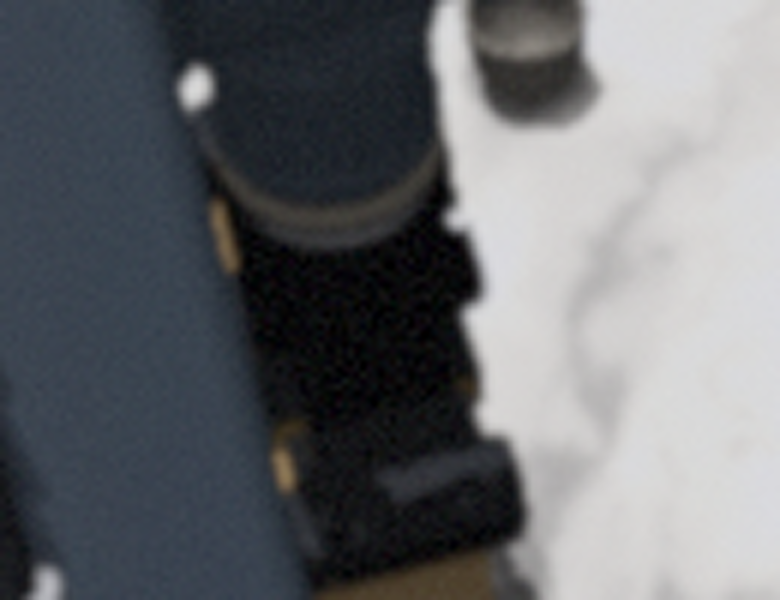

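Request:
play_rows --commands '[{"x": -4, "y": 15, "z": 3, "spin": 0.005}, {"x": 0, "y": 15, "z": 1, "spin": 0}]'

```text
time: 14.7
position: [0.4274, 0.062, 0.1292]
tool_rot: [0.762, 0.646, 0.041, 0.041]
ft_force: [0.5, 0.3, 0.1]
grip_width: 0.0005
```

```bash
python3 -c "
from h import *
tgt=np.array([.444,.0576,.122])+.01*np.array([.986,-.1685,0])
for i in range(3): cams.camera('scene');tell(tgt,-9.7)
"
```

```text
t 14.75 pos [0.4307 0.0615 0.13  ] yaw -9.5 tilt 6.85 shift [-1.8 22.7 10.7]  spin 0.004 | shift if spun first [-1.7 22.7 10.7] F [ 0.3 -0.1 -0.6] w 0.0004
t 14.8 pos [0.4293 0.0617 0.1296] yaw -9.5 tilt 6.78 shift [-1.8 24.1 10.5]  spin 0.004 | shift if spun first [-1.7 24.1 10.5] F [-0.8  1.   0.1] w 0.0005
t 14.85 pos [0.4275 0.0619 0.1291] yaw -9.5 tilt 6.63 shift [-1.7 26.  10.1]  spin 0.004 | shift if spun first [-1.6 26.  10.1] F [-1.2  0.6  0.6] w 0.0002
```

Request:
play_rows --commands '[{"x": -1, "y": 14, "z": 7, "spin": 0}]'

```text
time: 14.95
position: [0.4386, 0.0596, 0.1246]
tool_rot: [0.761, 0.646, 0.04, 0.039]
ft_force: [-2.9, 1.4, 1.8]
grip_width: 0.0006
```

```bash
python3 -c "
from h import *
tgt=np.array([.444,.0576,.122])+.01*np.array([.986,-.1685,0])
for i in range(3): cams.camera('scene');tell(tgt,-9.7)
c=cams.camera('top');crop(c['img'],160,130,260,258-40,6,'t10.png')
"
```

```text
t 15.0 pos [0.4438 0.0585 0.1244] yaw -9.4 tilt 6.81 shift [-0.9  9.9  3.6]  spin 0.004 | shift if spun first [-0.9  9.9  3.6] F [ 1.8  0.4 -1.2] w 0.0009
t 15.05 pos [0.4435 0.0585 0.1242] yaw -9.5 tilt 6.79 shift [-0.9 10.3  3.5]  spin 0.004 | shift if spun first [-0.8 10.3  3.5] F [-1.1  0.1  1.1] w 0.0005
t 15.1 pos [0.4426 0.0585 0.124 ] yaw -9.5 tilt 6.69 shift [-0.8 11.2  3.3]  spin 0.004 | shift if spun first [-0.7 11.2  3.3] F [-2.7  0.6  0.4] w 0.0004
```

View pics/t10.png

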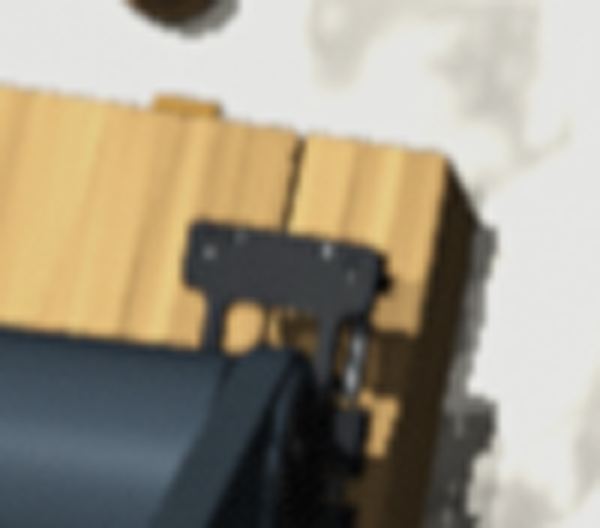

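Request:
play_rows --commands '[{"x": -1, "y": 9, "z": 3, "spin": 0}]'

```text
time: 15.25
position: [0.4487, 0.0566, 0.1216]
tool_rot: [0.762, 0.646, 0.04, 0.039]
ft_force: [-2.3, 1.3, 1.5]
grip_width: 0.0006
```

```bash
python3 -c "
from h import *
tgt=np.array([.444,.0576,.122])+.01*np.array([.986,-.1685,0])
for i in range(3): cams.camera('scene');tell(tgt,-9.7)
"
```

```text
t 15.3 pos [0.452  0.0559 0.1216] yaw -9.5 tilt 6.66 shift [ 0.4  1.8 -0.1]  spin 0.004 | shift if spun first [ 0.4  1.8 -0.1] F [-0.6 -0.5 -1.4] w -0.0
t 15.35 pos [0.4517 0.0559 0.1216] yaw -9.5 tilt 6.64 shift [ 0.4  2.1 -0.2]  spin 0.004 | shift if spun first [ 0.4  2.1 -0.2] F [-1.3  0.6 -0.6] w 0.0003
t 15.4 pos [0.4512 0.056  0.1216] yaw -9.5 tilt 6.61 shift [ 0.4  2.7 -0.1]  spin 0.004 | shift if spun first [ 0.4  2.6 -0.1] F [-2.2  0.2  0.3] w 0.0003
```

Request:
play_rows --commands '[{"x": 0, "y": 5, "z": 2, "spin": 0}]'

```text
time: 15.5
position: [0.4552, 0.0553, 0.1199]
tool_rot: [0.762, 0.645, 0.04, 0.04]
ft_force: [-2.9, 0.7, 1.8]
grip_width: 0.0006
```

```bash
python3 -c "
from h import *
tgt=np.array([.444,.0576,.122])+.01*np.array([.986,-.1685,0])
for i in range(3): cams.camera('scene');tell(tgt,-9.7)
"
```

```text
t 15.55 pos [0.4567 0.055  0.1198] yaw -9.5 tilt 6.56 shift [ 0.4 -2.7 -2.5]  spin 0.004 | shift if spun first [ 0.4 -2.7 -2.5] F [-4.1  1.5 -0.1] w 0.0009
t 15.6 pos [0.4564 0.0551 0.1198] yaw -9.5 tilt 6.55 shift [ 0.4 -2.4 -2.5]  spin 0.004 | shift if spun first [ 0.4 -2.4 -2.5] F [-2.3  0.3  0.7] w 0.0005
t 15.65 pos [0.4562 0.0551 0.1198] yaw -9.5 tilt 6.56 shift [ 0.4 -2.2 -2.4]  spin 0.004 | shift if spun first [ 0.4 -2.2 -2.4] F [-2.3 -0.1  0. ] w 0.0002
```

Request:
play_rows --commands '[{"x": 0, "y": 6, "z": 0, "spin": 0}]'

```text
time: 15.75
position: [0.4571, 0.0549, 0.1196]
tool_rot: [0.762, 0.646, 0.037, 0.036]
ft_force: [-15.1, 2.2, 11.7]
grip_width: 0.0006
```

```bash
python3 -c "
from h import *
tgt=np.array([.444,.0576,.122])+.01*np.array([.986,-.1685,0])
for i in range(4): cams.camera('scene');tell(tgt,-9.7)
c=cams.camera('top');crop(c['img'],160,130,260,258-40,6,'t11.png')
"
```

```text
t 15.8 pos [0.4569 0.055  0.1196] yaw -9.5 tilt 5.83 shift [ 0.4 -2.9 -2.7]  spin 0.004 | shift if spun first [ 0.4 -2.9 -2.7] F [-9.5  2.4  6.6] w 0.0004
t 15.85 pos [0.4569 0.055  0.1196] yaw -9.5 tilt 5.89 shift [ 0.5 -2.9 -2.7]  spin 0.004 | shift if spun first [ 0.4 -2.9 -2.7] F [-9.5  1.3  5.4] w 0.0003
t 15.9 pos [0.4569 0.055  0.1196] yaw -9.5 tilt 5.91 shift [ 0.4 -2.9 -2.7]  spin 0.004 | shift if spun first [ 0.4 -2.9 -2.7] F [-9.   1.2  5.6] w 0.001
t 15.95 pos [0.4569 0.055  0.1196] yaw -9.5 tilt 5.93 shift [ 0.4 -2.9 -2.7]  spin 0.004 | shift if spun first [ 0.4 -2.9 -2.7] F [-10.3   1.2   4.5] w 0.0004
```

View pics/t11.png

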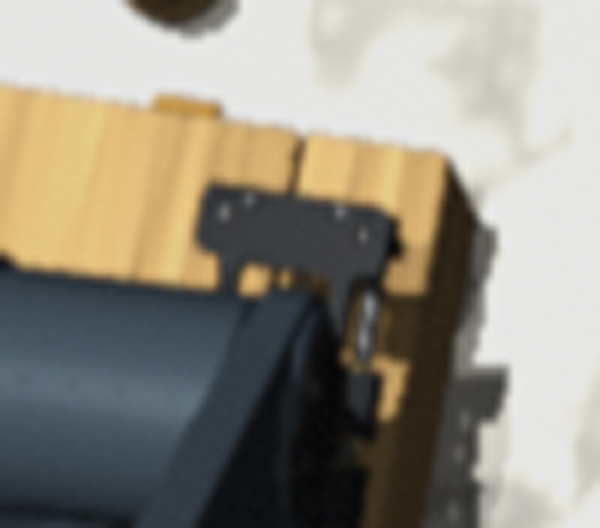

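Request:
play_rows --commands '[{"x": 0, "y": -25, "z": -3, "spin": 0}, {"x": 0, "y": -30, "z": -3, "spin": 0}, {"x": 0, "y": 0, "z": -45, "spin": 0}, {"x": 0, "y": 0, "z": -30, "spin": 0}]'

```text
time: 16.4
position: [0.3942, 0.0642, 0.1925]
tool_rot: [0.762, 0.646, 0.036, 0.036]
ft_force: [1.1, 0.5, -0.2]
grip_width: 0.0003
```

Request:
play_rows --commands '[{"x": 40, "y": 0, "z": 0, "spin": 0}, {"x": 45, "y": 0, "z": 0, "spin": 0}, {"x": 45, "y": 0, "z": 0, "spin": 0}]' --grip 0.6

```text
time: 16.7
position: [0.4249, 0.191, 0.2006]
tool_rot: [0.766, 0.64, 0.044, 0.043]
ft_force: [0.4, 0.1, 1.0]
grip_width: 0.0169
```

```bash
python3 -c "
from h import *
for i in range(8): cams.camera('scene')
tell([.4275,.1955,.18],-9.7)
c=cams.camera('top');crop(c['img'],90,130,260,258,4.6,'t12.png')
c=cams.camera('scene');crop(c['img'],280,90,420,230,4.2,'s12.png')
"
```

```text
t 17.1 pos [0.4223 0.1885 0.1989] yaw -10.2 tilt 6.74 shift [ 7.6  1.6 19.3]  spin -0.009 | shift if spun first [ 7.5  1.7 19.3] F [-0.1  0.2 -0.3] w 0.0474
```

View pics/t12.png

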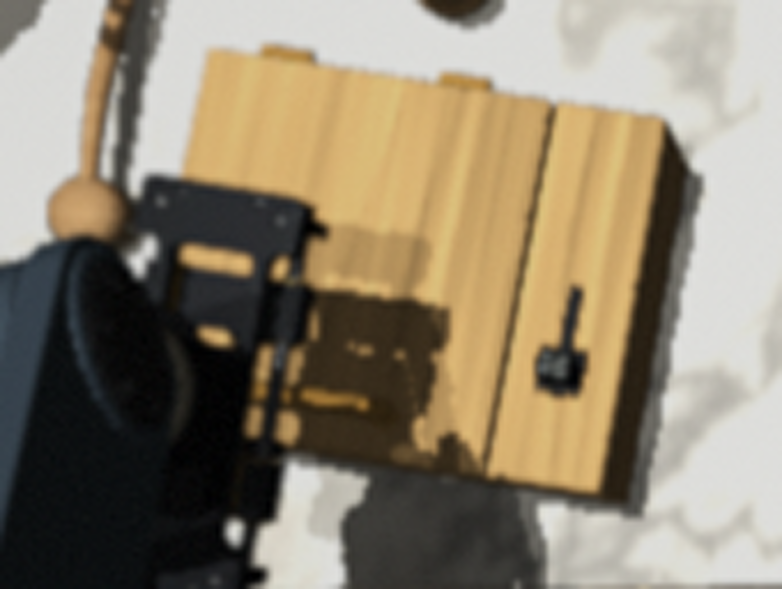

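View pics/s12.png

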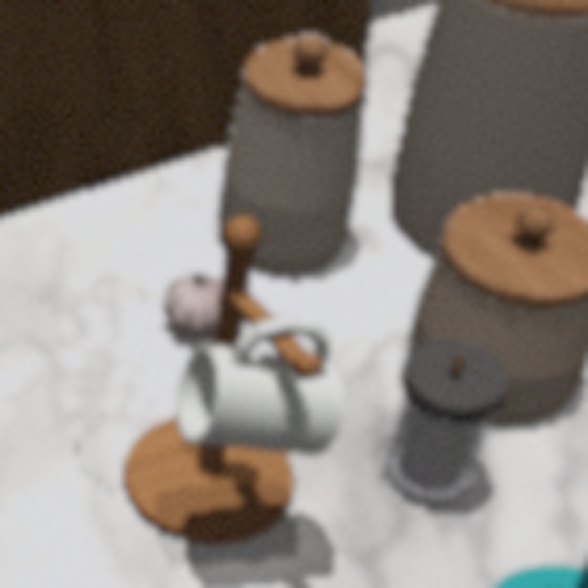

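Request:
play_rows --commands '[{"x": 7, "y": 0, "z": 25, "spin": -0.009}, {"x": 0, "y": -2, "z": 40, "spin": 0}]'

```text
time: 17.4
position: [0.4347, 0.1945, 0.1378]
tool_rot: [0.764, 0.642, 0.048, 0.045]
ft_force: [-0.5, 0.2, -0.5]
grip_width: 0.0518
```

```bash
python3 -c "
from h import *
for i in range(3): cams.camera('scene')
tell([.428,.195,.131],-9.7)
"
```

```text
t 17.55 pos [0.4301 0.1933 0.1346] yaw -9.9 tilt 6.77 shift [ 1.3 -2.8  3.3]  spin -0.004 | shift if spun first [ 1.3 -2.8  3.3] F [0.3 0.8 0.4] w 0.0524
```

Request:
play_rows --commands '[{"x": 1, "y": -3, "z": 4, "spin": 0}]' --grip 0 --newtons 25

```text
time: 17.65
position: [0.429, 0.1945, 0.1315]
tool_rot: [0.765, 0.642, 0.042, 0.043]
ft_force: [0.4, 1.0, 0.4]
grip_width: 0.049
```

```bash
python3 -c "
from h import *
for i in range(16): cams.camera('scene')
tell([.428,.195,.131],-9.7)
"
```

```text
t 18.45 pos [0.4285 0.1948 0.1308] yaw -9.9 tilt 6.86 shift [ 0.1 -0.5 -0.3]  spin -0.004 | shift if spun first [ 0.1 -0.5 -0.3] F [ 0.7 -1.6  4.2] w 0.0112
```

```bash
cat >> h.py <<'E'
def lidplan(ths,T0=np.array([.4285,.1948,.1308])):
    o=robot.get_obs(); M=R.from_quat(o["tool_rot"]).as_matrix()
    r=np.hypot(.195,.047);a0=np.arctan2(.047,.195);ex=np.array([.9857,-.1685,0])
    B=lambda t:T0+ex*(.195-r*np.cos(a0+t))+np.array([0,0,r*np.sin(a0+t)-.047])
    p=o["position"]
    z=p[2]-T0[2]; print("t",round(o["time"],2),"pos",np.round(p,4),"theta~",np.round(np.arcsin(min(1,(z+.047)/r))-a0,3),"xoff mm",np.round(1000*((p-T0)@ex),1),"F",np.round(o["ft_force"],1),"w",round(o["grip_width"],4),"tilt",np.round(np.degrees(np.arccos(-M[2,2])),1))
    for t in ths:
        q=B(t); print(t,np.round(q,4),"shift",np.round(M.T@(q-p)*1000,1)); p=q
E
python3 -c "
from h import *
lidplan([.04,.07])"
```

```text
t 18.45 pos [0.4285 0.1948 0.1308] theta~ -0.0 xoff mm 0.0 F [ 0.7 -1.6  4.2] w 0.0112 tilt 6.9
0.04 [0.4305 0.1945 0.1386] shift [ 0.1  2.9 -7.5]
0.07 [0.4322 0.1942 0.1443] shift [ 0.1  2.4 -5.5]
```

Request:
play_rows --commands '[{"x": 0, "y": 3, "z": -7, "spin": 0}, {"x": 0, "y": 2, "z": -5, "spin": 0}]'

```text
time: 18.65
position: [0.4317, 0.1942, 0.1429]
tool_rot: [0.764, 0.642, 0.041, 0.042]
ft_force: [3.2, -0.5, -3.5]
grip_width: 0.0112
```

```bash
python3 -c "
from h import *
cams.camera('top')
lidplan([.09])
cams.camera('top')
lidplan([.09])"
```

```text
t 18.7 pos [0.4319 0.1942 0.1434] theta~ 0.065 xoff mm 3.4 F [ 0.9  0.6 -2.8] w 0.0109 tilt 6.8
0.09 [0.4334 0.194  0.1481] shift [ 0.1  2.1 -4.5]
t 18.75 pos [0.4317 0.1942 0.1431] theta~ 0.064 xoff mm 3.3 F [ 0.9 -0.  -3.3] w 0.0112 tilt 6.8
0.09 [0.4334 0.194  0.1481] shift [ 0.1  2.3 -4.8]
```

Request:
play_rows --commands '[{"x": 0, "y": 2, "z": -4, "spin": 0}]'

```text
time: 18.85
position: [0.4329, 0.194, 0.147]
tool_rot: [0.764, 0.642, 0.041, 0.042]
ft_force: [1.8, 1.9, -3.1]
grip_width: 0.0111
```

```bash
python3 -c "
from h import *
cams.camera('top')
lidplan([.17,.27,.37,.47,.57,.67,.77])"
```

```text
t 18.9 pos [0.4332 0.1939 0.1477] theta~ 0.088 xoff mm 4.7 F [ 1.6 -0.1 -2.3] w 0.0115 tilt 6.7
0.17 [0.4391 0.193  0.1631] shift [  0.3   7.8 -14.6]
0.27 [0.4478 0.1915 0.1811] shift [  0.2  10.9 -16.8]
0.37 [0.4583 0.1897 0.1981] shift [  0.2  12.5 -15.7]
0.47 [0.4703 0.1877 0.214 ] shift [  0.2  14.  -14.3]
0.57 [0.4839 0.1853 0.2286] shift [  0.2  15.4 -12.9]
0.67 [0.4988 0.1828 0.2417] shift [  0.2  16.6 -11.3]
0.77 [0.515  0.18   0.2533] shift [ 0.2 17.6 -9.6]
```

Request:
play_rows --commands '[{"x": 0, "y": 8, "z": -15, "spin": 0}, {"x": 0, "y": 11, "z": -17, "spin": 0}, {"x": 0, "y": 12, "z": -16, "spin": 0}]'

```text
time: 19.2
position: [0.4566, 0.1899, 0.198]
tool_rot: [0.765, 0.642, 0.04, 0.039]
ft_force: [7.1, 0.3, -7.1]
grip_width: 0.0111
```

```bash
python3 -c "
from h import *
cams.camera('top')
lidplan([.47,.57,.67,.77,.85])"
```

```text
t 19.25 pos [0.4584 0.1896 0.2006] theta~ 0.385 xoff mm 30.4 F [-0.  -0.4 -0. ] w 0.0112 tilt 6.6
0.47 [0.4703 0.1877 0.214 ] shift [  0.3  13.5 -11.9]
0.57 [0.4839 0.1853 0.2286] shift [  0.2  15.3 -12.9]
0.67 [0.4988 0.1828 0.2417] shift [  0.2  16.5 -11.3]
0.77 [0.515  0.18   0.2533] shift [ 0.2 17.6 -9.6]
0.85 [0.5287 0.1777 0.2613] shift [ 0.1 14.7 -6.4]
```

Request:
play_rows --commands '[{"x": 0, "y": 13, "z": -12, "spin": 0}, {"x": 0, "y": 15, "z": -13, "spin": 0}, {"x": 0, "y": 16, "z": -11, "spin": 0}]'

```text
time: 19.55
position: [0.4909, 0.1839, 0.2389]
tool_rot: [0.766, 0.641, 0.036, 0.034]
ft_force: [-0.9, 3.1, -3.1]
grip_width: 0.0113
```

```bash
python3 -c "
from h import *
cams.camera('top')
lidplan([.72,.8,.88])"
```

```text
t 19.6 pos [0.4939 0.1835 0.2413] theta~ 0.666 xoff mm 66.4 F [-5.8  1.3  7. ] w 0.0111 tilt 6.0
0.72 [0.5068 0.1814 0.2477] shift [ 0.3 13.6 -5. ]
0.8 [0.52   0.1792 0.2564] shift [ 0.2 14.3 -7.3]
0.88 [0.534  0.1768 0.264 ] shift [ 0.2 14.8 -6.1]
```

Request:
play_rows --commands '[{"x": 0, "y": 14, "z": -5, "spin": 0}, {"x": 0, "y": 14, "z": -7, "spin": 0}]'

```text
time: 19.8
position: [0.5107, 0.1804, 0.2543]
tool_rot: [0.766, 0.642, 0.031, 0.028]
ft_force: [1.6, 1.3, -5.6]
grip_width: 0.0108
```

```bash
python3 -c "
from h import *
for i in range(4): cams.camera('top')
lidplan([.88])"
```

```text
t 20.0 pos [0.5112 0.1803 0.2545] theta~ 0.782 xoff mm 84.0 F [-4.4  2.   4.1] w 0.0114 tilt 4.9
0.88 [0.534  0.1768 0.264 ] shift [ 0.6 23.7 -7.5]
```

Request:
play_rows --commands '[{"x": 0, "y": 15, "z": -7, "spin": 0}]'

```text
time: 20.1
position: [0.5205, 0.1787, 0.2607]
tool_rot: [0.766, 0.642, 0.028, 0.026]
ft_force: [-1.0, 2.5, -2.1]
grip_width: 0.011
```

```bash
python3 -c "
from h import *
cs={}
for i in range(10): c=cams.camera('top'); cs['t']=c
lidplan([.88])
s=cams.camera('scene')
lidplan([.88])
save(c['img'],'tf.png');save(s['img'],'sf.png');crop(s['img'],280,90,420,230,4.2,'sfc.png')"
```

```text
t 20.6 pos [0.5238 0.1781 0.2625] theta~ 0.863 xoff mm 96.8 F [-4.3  2.7  5.2] w 0.0113 tilt 4.8
0.88 [0.534  0.1768 0.264 ] shift [ 0.5 10.3 -0.7]
t 20.65 pos [0.5238 0.1781 0.2625] theta~ 0.863 xoff mm 96.7 F [-4.3  2.9  4.2] w 0.0112 tilt 4.8
0.88 [0.534  0.1768 0.264 ] shift [ 0.5 10.3 -0.6]
```

View pics/tf.png

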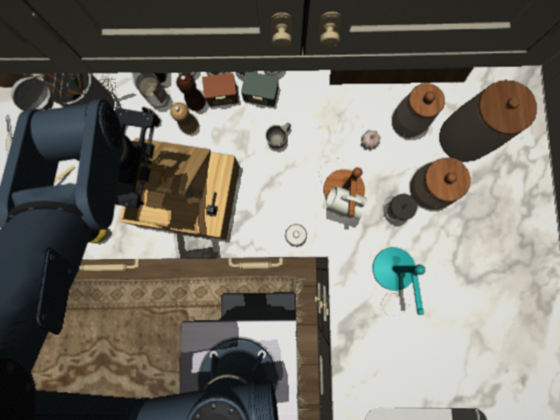

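View pics/sf.png

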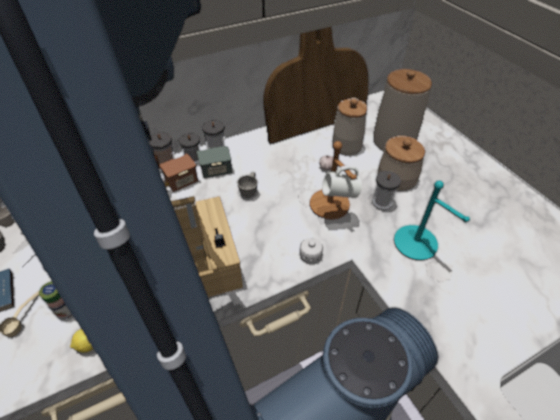

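View pics/sfc.png

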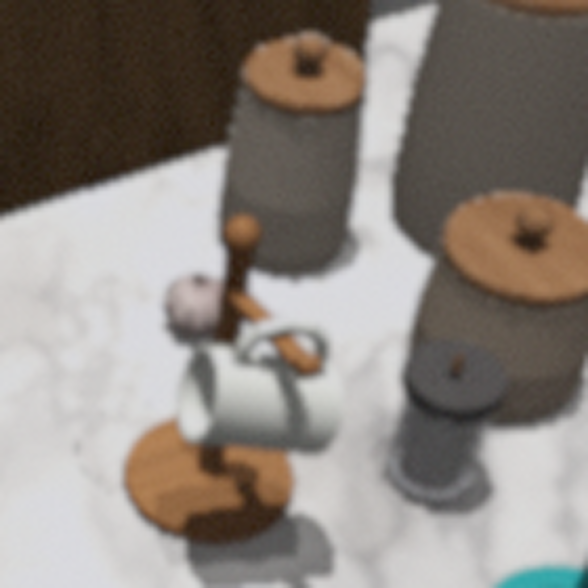

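```bash
python3 -c "
from h import *
print(np.abs(robot.get_obs()['joint_velocities']).max()); print(robot.hand_in())"
```

```text
0.0013844289621994374
the job is handed in; nothing more can be done
None
```

The job is handed in at about 20.7 s of the 72 s. The white mug hangs on the brown wooden stand's peg, the catch is freed, and the gripper is holding the lid open at roughly 48°.

- **Mug:** I gripped it by the body, passed the handle over the peg and let go. The turquoise stand was not touched. Pictures taken at 17 s and 20.6 s show it hanging in the same place, at rest.
- **Catch:** I lifted the lid by its bar. At about 11 mm the force jumped from about 4 N to 28 N, so the lid was caught. I lowered it at once and let go.
- **Slide:** I pushed it until it hit its stop, about 30 mm by the arm's travel. A picture shows it sprang back to rest.
- **Lid:** On the second lift it came up freely, at about 3 N where it had caught before. The arm was still and holding the bar (opening 11 mm, about 6 to 7 N) when I handed in.

**Checks that disagreed or were limited:**
- The lid angle is worked out from the gripper's position: height gives 0.86 rad and horizontal travel about 0.82 rad. Both are inside the allowed 0.68 to 1.25 rad.
- The tool slowly tilted as the moves added up, to nearly 7° at most and 4.8° at the end. I corrected the position for it.
- The handle was hidden from both cameras while I threaded it onto the peg, so I relied on the calculated position there. Later pictures confirmed it.
- On lowering the lid after the tug, the wrist force briefly reached 29 N as the lid seated.

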